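Stamp a serving paddle and dress it with tealights

TASK

Make up a tealight display for the bar. Slide the wooden paddle out from under the coasters and cup without lifting or upsetting that stack, which stays standing in its holder; lay the paddle's blade centred on the stamp's base, lined up with it, press the lever all the way down, and let it come back up slowly, all the way to the top, instead of letting it snap. Then lay the paddle in the middle of the brown board, lengthwise along it (handle at either end), and stand every tealight upright on its blade, leaving the other things on the counter alone.

Things in the scene. Friction and masses are not known exactly. Their poses are not given: they have to be found in the camera images.
- holder_floor (a point): top of the holder's base plate at its centre, under the stack (fixed, dark steel, 150 mm along its x, 120 mm along its y, 6 mm thick). Its -x axis points the way the paddle's handle sticks out at the start; the paddle comes out that way, the coasters are held back by two posts
- holder_gate (a point): point on the base midway between the holder's two steel posts, 37 mm towards -x of holder_floor; same axes. The posts (polished, 8 mm thick, 12 mm balls on top, 78 mm high) stand 35 mm to either side along y: the blade passes between them (62 mm free), the coasters do not. The other sides are open
- paddle_blade (a point): centre of the blade of the light wooden paddle, half-way through its thickness. The blade is 140 mm along its x, 50 mm along its y and 10 mm thick; the handle goes on from the blade towards -x: 28 mm wide, 10 mm thick, reaching 150 mm from the blade's centre. Weight about 0.12 kg, flat below. It starts flat on the holder's base under the stack
- paddle_grip (a point): point on the paddle's handle good for gripping across its 28 mm width, half-way through its thickness, 115 mm from the blade's centre towards -x; same axes as paddle_blade
- paddle_middle (a point): middle of the paddle's whole length (220 mm), 40 mm from the blade's centre towards the handle, half-way through its thickness; same axes
- coasters_low_centre (a point): centre of the lower pile of round coasters, one rigid thing 93 mm across and 12 mm high; it lies on the paddle's blade and goes down 10 mm on to the holder's base when the paddle is gone
- coasters_high_centre (a point): centre of the upper pile of coasters, the same size, lying on the lower one
- cup_centre (a point): centre of the steel cup standing on the coasters, 65 mm across at the rim, 57 mm high, light
- stamp_anvil (a point): centre of the place for the blade, on the upper face of the stamp's fixed grey base, 8 mm above the counter. The blade lies along its x axis, put in from the -x side (the robot's side) with the handle sticking out towards -x. The base reaches 70 mm either way along x, 45 mm towards -y and 110 mm towards +y
- stamp_hinge (a point): hinge axis of the stamp's lever (parallel to the anvil's x; same axes), 85 mm towards +y of the anvil, 50 mm above the counter; its two uprights are 66 mm high and begin 67 mm from the anvil. Over the anvil hangs the brass die, 50 mm along x, 40 mm along y, 41 mm clear of the base when the lever is up
- lever_grip (a point): centre of the stamp lever's rubber cross-bar, 20 mm thick, 100 mm long along the anvil's x axis, at the end of the lever 215 mm from the hinge axis. With the lever up it is 143 mm above the counter and 109 mm towards the anvil's -y; fully down it is 50 mm above the counter and 130 mm towards -y. Press it from above
- stamp_lever (a joint): angle of the stamp's lever, rad: 0 fully up (home), 0.45 fully down at its stop. A spring drives it up at all times: about 3 N at the cross-bar at the top and 7 N fully down; let go when down, it snaps up at several rad/s. Raised at under 0.1 m/s at the cross-bar it comes up slowly enough (the limit is 1 rad/s, about 0.2 m/s)
- board_top (a point): centre of the upper face of the brown wooden board (fixed), 200 mm along its x, 300 mm along its y, upper face 17 mm above the counter
- tealight_a_centre (a point): centre of a tealight, a round metal cup 38 mm across and about 17 mm high, half-way up; 20 g. Two or three tealights are present in a run
- tealight_b_centre (a point): centre of a tealight, a round metal cup 38 mm across and about 17 mm high, half-way up; 20 g. Two or three tealights are present in a run
- tealight_c_centre (a point): centre of a tealight, a round metal cup 38 mm across and about 17 mm high, half-way up; 20 g. Two or three tealights are present in a run
- sweet_jar: jar of sweets, 91 mm across, 181 mm high, origin under its centre; leave alone
- shaker: steel cocktail shaker, 69 mm across, 179 mm high, origin under its centre; leave alone
Things that resemble listed ones, but are neither listed nor needed, are in the scene too. Leave any blue, green or turquoise look-alike of the part that bears tealight_a_centre alone.

How it is judged:
By the outcome, as a careful person would: the job done as asked, in the order asked, and still so for the second after the job is handed in, with the robot touching nothing.
Of tealight_a, tealight_b, tealight_c only 2 to 3 are there at a start; the rules pass over those that are not, and their reading is None.
At some moment in a run one of tealight_a, tealight_b, tealight_c may be knocked a few centimetres aside while the robot is not near it.
It also fails if it takes over 210 s, if anything falls off the work surface, if the arm or the gripper's body presses on something with over 40 N, if the wrist force passes 120 N, or if a joint passes its speed limit or range.

ROBOT

A 6-joint arm with a two-finger parallel gripper is mounted at the origin on a cart in front of the work surface, level with it; the furniture and walls round the work are solid. World frame = base frame: x ahead of the robot, y to its left, z up, the work surface at z = 0. Lengths are in m, angles in rad, forces in N, time in s.
With the tool pointing down it reaches from about 0.325 to 0.9 m from the base axis. Payload 3.5 kg.
Tool frame: the origin (TCP) lies at the very end of the fingers, on their centre line; the grasp point (between the pads) lies 19 mm behind it; y points along the fingers, z is the direction in which the jaws open and shut, and the axes are right-handed (so a half turn about y gives the same grasp; the last joint's range is limited). The gripper opens to 85 mm and grips with 20 to 120 N. Pads are 22 mm wide; open, the fingers measure 114 mm over their backs; the gripper's body (76 mm by 85 mm) begins 54 mm behind the grasp point. The pads swing forward as they close: fully open they stand 13 mm farther back than shut.
Start: joints at [-1.452, 0.276, -0.026, 1.268, 0, 1.467], TCP at [0.137, -0.61, 0.231] pointing down, gripper open.
Joint ranges: [-3.12, 3.12], [-0.85, 1.88], [-1.08, 1.24], [-1.95, 2.15], [-1.57, 1.53], [-3.14, 3.14]. Speed limits (rad/s): [2.57, 2.57, 3.14, 3.14, 3.14, 3.14].

INTERFACE

Orientations are given as a rotation vector (axis times angle).
In Python, from station import r gives the robot as it stands.
- The arm moves only by the tool drive_tool, never from a script. Its argument "motion" is a list that holds one entry, the list of rows, each a list of 4 numbers: the shift along the tool's x, y, z in cm, then the turn about the tool's y in rad. A call has 1 to 5 rows; each row shifts and turns the commanded pose from where the row before left it, along the tool's axes as they then stand; what a row does not reach is not made up. A row lasts 1/8 s, in which the tool goes at most 62.5 mm and 10.7 degrees, less where a joint would pass 70% of its speed; a pose out of reach is approached as far as the arm can. A call with a gripper value outside its range is refused whole. "jaw" is the closure in counts, from 0 (fully open) to 255 (shut), set as the call begins (left out, the last holds). The fingers move at their own pace and stop on an object; "newtons" is the grip in N (left out, the last holds). Time passes only in rows, so rows that do not move let the fingers close. It gives the time, the measured TCP pose, the force and the opening at its end, in the units of the state.
- r.get_state(): the state, without advancing time (a new reading comes with each control period).
- r.read_camera(name): name is "side" or "top"; returns (picture, depth): 400x640x3 uint8, red, green, blue; 400x640 float32, m along the optical axis (not along the pixel's ray), 0 where there is no reading.
- r.camera_info(name): a dict with "fx", "fy", "cx", "cy" (pixels), "extrinsics" (4x4, takes a point from world to camera coordinates). Camera axes: x right, y down, z forward; pixel columns grow to the right and rows downward; lengths in m; the calibration is good to about 2 mm. A picture is of the moment at which its call begins. camera_info takes no time and is no camera call.
- r.close_job(): hands the job in, once; it reports no verdict.
The state is a dict: "clock": time; "joint_pos": joint angles; "joint_vel": joint speeds; "joint_efforts": joint torques, N m; "ee_pos": TCP position; "ee_rot": TCP orientation; "contact_force": force on the tool from outside, world axes, zero at the start; "moment": the same for the moment, N m; "gripper_width": opening from 0.0 (shut) to 1.0 (fully open).
Only numpy, scipy, OpenCV 4.12 (cv2) and the standard library are available. Lean on these libraries where they do the work, as an engineer would, in place of code of your own. Each camera call takes 0.05 s, during which the arm holds its last target. There are 200 camera calls.

## Working session

There is one attempt and no reset: what is moved stays moved. The work goes in short steps, Python scripts to look and compute and a tool call to move; the robot and the scene stay as the last step left them, time stands still between calls to the robot, and variables do not carry over. Pictures are saved under pics/ and viewed, about 12 in all and at most 16, crops included, and the job is handed in when it is done.

Besides the shell and the picture viewer there is one more tool, called after "Call:" as a command line: name --argument value ..., lists and objects as JSON in quotes. drive_tool: Moves the arm, as the interface text tells. Its arguments: {"type":"object","properties":{"motion":{"type":"array","items":{"type":"array","items":{"type":"array","items":{"type":"number"}}}},"jaw":{"type":"number"},"newtons":{"type":"number"}},"required":["motion"]}

```bash
ls; mkdir -p pics
cat > h.py <<'E'
import numpy as np, cv2
from scipy.spatial.transform import Rotation as R
from station import r
def look(n):
    im,d=r.read_camera(n); return im[:,:,::-1].copy(),d
def K(n):
    i=r.camera_info(n); return i,np.array(i["extrinsics"])
def pix(n,p):
    i,E=K(n); q=E[:3,:3]@np.array(p)+E[:3,3]; return i["fx"]*q[0]/q[2]+i["cx"], i["fy"]*q[1]/q[2]+i["cy"]
def ray(n,u,v,z):
    i,E=K(n); Rt=E[:3,:3].T; o=-Rt@E[:3,3]; d=Rt@np.array([(u-i["cx"])/i["fx"],(v-i["cy"])/i["fy"],1]); return o+d*(z-o[2])/d[2]
def cloud(n,d):
    i,E=K(n); v,u=np.mgrid[:400,:640]; P=np.stack([(u-i["cx"])/i["fx"]*d,(v-i["cy"])/i["fy"]*d,d],-1)
    W=(P-E[:3,3])@E[:3,:3]; W[d<=0]=np.nan; return W
E
python3 - <<'E'
from h import *
for n in("top","side"):
    im,d=look(n); cv2.imwrite(f"pics/{n}0.png",im); np.save(f"{n}0.npy",d)
    i,E=K(n); print(n,i["fx"],i["cx"],i["cy"],-E[:3,:3].T@E[:3,3],E[:3,:3].round(2).tolist())
s=r.get_state(); print(s); print(R.from_rotvec(s["ee_rot"]).as_matrix().round(3))
E
```

```text
pics
top 428.90483275636063 323.74185599511964 196.8292082315972 [0.25828891 0.08488143 1.38918988] [[-0.13, -0.99, 0.0], [-0.97, 0.13, -0.23], [0.22, -0.03, -0.97]]
side 432.75978138346613 316.0224942115492 199.1916207939725 [0.02276176 0.60185303 0.9186752 ] [[-0.74, -0.67, -0.01], [-0.48, 0.54, -0.69], [0.47, -0.51, -0.72]]
{'clock': 0.1, 'joint_pos': array([-1.45239484e+00,  2.77067866e-01, -2.77604047e-02,  1.26806021e+00,
        2.03206019e-05,  1.46742574e+00]), 'joint_vel': array([-0.00044729, -0.00214245,  0.00350946,  0.00032623,  0.00066984,
        0.00012524]), 'joint_efforts': array([ 4.67756799e-04, -4.46707499e+01,  2.96127963e+01,  8.41641915e-03,
       -1.48248732e-04,  6.80871999e-07]), 'ee_pos': array([ 0.13740071, -0.60895482,  0.23025693]), 'ee_rot': array([-0.23427751,  2.10636964, -2.10194003]), 'contact_force': array([-0.50285211, -0.09038851,  0.27560585]), 'moment': array([-0.03413952,  0.01061496,  0.02308604]), 'gripper_width': 0.9996539670018366}
[[-0.976 -0.     0.22 ]
 [-0.22   0.002 -0.976]
 [-0.    -1.    -0.002]]
```

View pics/top0.png

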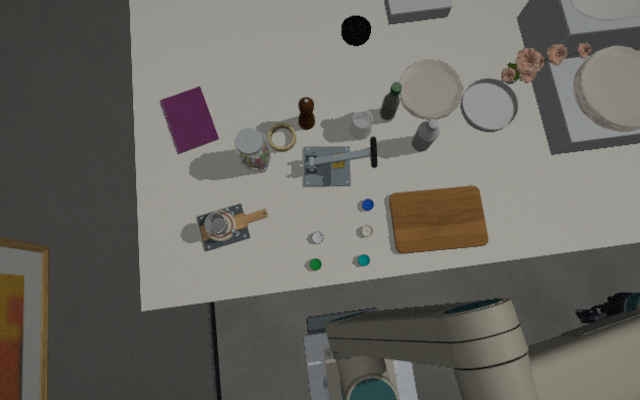

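View pics/side0.png

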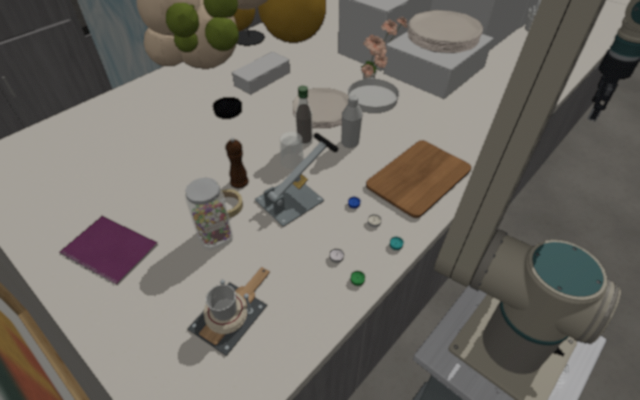

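Top view: the holder with paddle is at (225,228), with the handle tip at (267,213). The stamp is at (327,166) with its cross-bar at (374,152), and the board is at (439,219). Tealight candidates are (317,237) pale and (366,231) pale; (368,205) blue, (316,264) green and (363,260) turquoise are decoys. I'll check this choice in a close crop.

Run:
```python
from h import *
im=cv2.imread("pics/top0.png")
cv2.imwrite("pics/c1.png",cv2.resize(im[130:285,190:390],None,fx=3.9,fy=3.8,interpolation=cv2.INTER_CUBIC))
d=np.load("top0.npy");W=cloud("top",d)
for n,(u,v) in dict(tip=(264,214),hold1=(204,222),anvcorner=(312,180),bar=(374,152),barlo=(374,164),barhi=(374,139),board=(439,219),ta=(317,237),tb=(366,231),cup=(218,225),blue=(368,205),counter=(280,220)).items(): print(n,W[v,u].round(3), W[v-1:v+2,u-1:u+2,2].round(3).ravel())
hsv=cv2.cvtColor(im,cv2.COLOR_BGR2HSV)
# board
h=np.isfinite(W[...,2])
m=((hsv[...,1]>90)&(hsv[...,0]<25)).astype(np.uint8)
m[:, :385]=0;m[:,492:]=0;m[:180]=0;m[260:]=0
c=max(cv2.findContours(m,0,2)[0],key=cv2.contourArea)
q=np.array([ray("top",*p[0],0.017)[:2] for p in c],np.float32)
print("board",cv2.minAreaRect(q))
```

```text
tip [0.541 0.238 0.018] [0.02  0.014 0.012 0.017 0.018 0.017 0.017 0.014 0.014]
hold1 [0.523 0.411 0.102] [0.009 0.008 0.099 0.009 0.102 0.09  0.005 0.094 0.094]
anvcorner [0.636 0.068 0.007] [ 0.014  0.005  0.011 -0.     0.007  0.007  0.008  0.007  0.005]
bar [ 0.659 -0.128  0.153] [0.152 0.155 0.148 0.153 0.153 0.153 0.15  0.149 0.154]
barlo [ 0.621 -0.122  0.152] [0.151 0.155 0.152 0.147 0.152 0.154 0.151 0.157 0.145]
barhi [ 0.7   -0.134  0.153] [0.153 0.153 0.149 0.156 0.153 0.15  0.153 0.152 0.152]
board [ 0.448 -0.323  0.017] [0.016 0.019 0.015 0.017 0.017 0.008 0.017 0.015 0.022]
ta [0.444 0.077 0.015] [0.009 0.006 0.014 0.009 0.015 0.01  0.003 0.007 0.01 ]
tb [ 0.443 -0.083  0.008] [0.012 0.004 0.006 0.008 0.008 0.012 0.007 0.009 0.007]
cup [0.52  0.383 0.041] [0.043 0.042 0.043 0.05  0.041 0.041 0.04  0.048 0.045]
blue [ 0.527 -0.104  0.006] [0.008 0.008 0.009 0.012 0.006 0.01  0.007 0.005 0.004]
counter [0.517 0.19  0.002] [-0.003 -0.004 -0.003  0.     0.002 -0.008 -0.     0.001 -0.004]
board ((0.4497050642967224, -0.3201749920845032), (0.2984854578971863, 0.1980476677417755), 87.70761108398438)
```

View pics/c1.png

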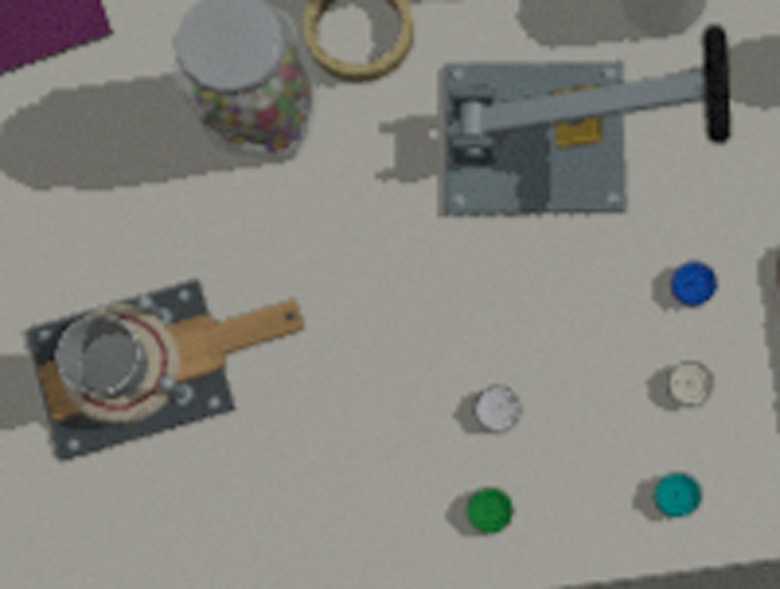

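The crop confirms two tealights: lilac-white at (497,408) and cream at (689,383). The blue, green and turquoise ones are decoys. Next I fit the holder, stamp and paddle.

```bash
cat >> h.py <<'E'
def fit(n,im,box,f,z,hull=True):
    u0,v0,u1,v1=box; h=cv2.cvtColor(im,cv2.COLOR_BGR2HSV).astype(int); m=np.zeros(im.shape[:2],np.uint8)
    m[v0:v1,u0:u1]=f(h[v0:v1,u0:u1],im[v0:v1,u0:u1].astype(int))
    c=max(cv2.findContours(m,0,1)[0],key=cv2.contourArea)
    q=np.array([ray(n,*p[0],z)[:2] for p in c],np.float32); return cv2.minAreaRect(q),c
E
python3 - <<'E'
from h import *
im=cv2.imread("pics/top0.png")
for nm,z,cr in [("stamp",.008,[(445,63),(623,62),(627,212),(440,215)]),("holder",.006,[(27,332),(198,281),(235,407),(60,459)]),("handle",.016,[(216,325),(297,299),(303,327),(224,352)])]:
    P=np.array([ray("top",190+(a+.5)/3.9-.5,130+(b+.5)/3.8-.5,z)[:2] for a,b in cr])
    print(nm,P.round(4).tolist(),P.mean(0).round(4),"edges",[(np.linalg.norm(P[k]-P[k-1]).round(3),np.degrees(np.arctan2(*(P[k]-P[k-1])[::-1])).round(1)) for k in range(4)])
print("stampfit",fit("top",im,(295,140,357,192),lambda h,b:(h[...,2]<175)&(h[...,1]>25)&(h[...,0]>80),.008)[0])
wood=lambda h,b:(h[...,1]>80)&(h[...,0]<25)&(h[...,2]>90)
rc,c=fit("top",im,(232,200,272,235),wood,.016);print("handle",rc,cv2.boundingRect(c))
si=cv2.imread("pics/side0.png")
rc,c=fit("side",si,(225,255,280,305),wood,.016);print("handle side",rc,cv2.boxPoints(rc))
for n,pts in (("top",[(317,237),(366,231)]),("side",[(336,256),(374,221)])):
  I=cv2.imread(f"pics/{n}0.png")
  for u,v in pts:
    try:
      rc,c=fit(n,I,(u-9,v-9,u+10,v+10),lambda h,b:(h[...,2]>150)&(np.abs(b-np.median(b.reshape(-1,3),0)).sum(-1)>25),.0165); print(n,u,v,rc)
    except Exception as e: print(e)
m=I[200:300]
for p in [(.65,.0,.008)]: print(pix("side",p))
cv2.imwrite("pics/c2.png",cv2.resize(si[160:350,180:400],None,fx=3.5,fy=3.1,interpolation=cv2.INTER_CUBIC))
E
```

```text
stamp [[0.7577, 0.0809], [0.738, -0.0729], [0.6005, -0.0558], [0.6191, 0.1026]] [0.6788 0.0137] edges [(np.float64(0.14), np.float64(-8.9)), (np.float64(0.155), np.float64(-97.3)), (np.float64(0.139), np.float64(172.9)), (np.float64(0.159), np.float64(83.3))]
holder [[0.5628, 0.4587], [0.5883, 0.3125], [0.4748, 0.2921], [0.4501, 0.4392]] [0.519  0.3756] edges [(np.float64(0.114), np.float64(9.8)), (np.float64(0.148), np.float64(-80.1)), (np.float64(0.115), np.float64(-169.8)), (np.float64(0.149), np.float64(99.5))]
handle [[0.5456, 0.2995], [0.5591, 0.2303], [0.5341, 0.2279], [0.5214, 0.2952]] [0.54   0.2632] edges [(np.float64(0.025), np.float64(10.3)), (np.float64(0.071), np.float64(-78.9)), (np.float64(0.025), np.float64(-174.5)), (np.float64(0.068), np.float64(100.7))]
stampfit ((0.6783586740493774, 0.012305565178394318), (0.1484866887331009, 0.1333269327878952), 82.33446502685547)
handle ((0.535834550857544, 0.2841990888118744), (0.04939904063940048, 0.1091746911406517), 11.308085441589355) (233, 209, 35, 22)
handle side ((0.5324075222015381, 0.2760281264781952), (0.049720559269189835, 0.08947987109422684), 5.856894493103027) [[0.50311154 0.3179977 ]
 [0.5122425  0.22898489]
 [0.5617035  0.23405856]
 [0.55257255 0.32307136]]
top 317 237 ((0.4432630240917206, 0.08829788118600845), (0.0032146379817277193, 0.009684087708592415), 82.55824279785156)
max() iterable argument is empty
side 336 256 ((0.44214901328086853, 0.08116920292377472), (0.02664761245250702, 0.019131511449813843), 9.823118209838867)
side 374 221 ((0.4398917853832245, -0.0798606127500534), (0.05033622682094574, 0.067044198513031), 37.97085189819336)
(np.float64(299.3195429149101), np.float64(201.32467930413205))
```

View pics/c2.png

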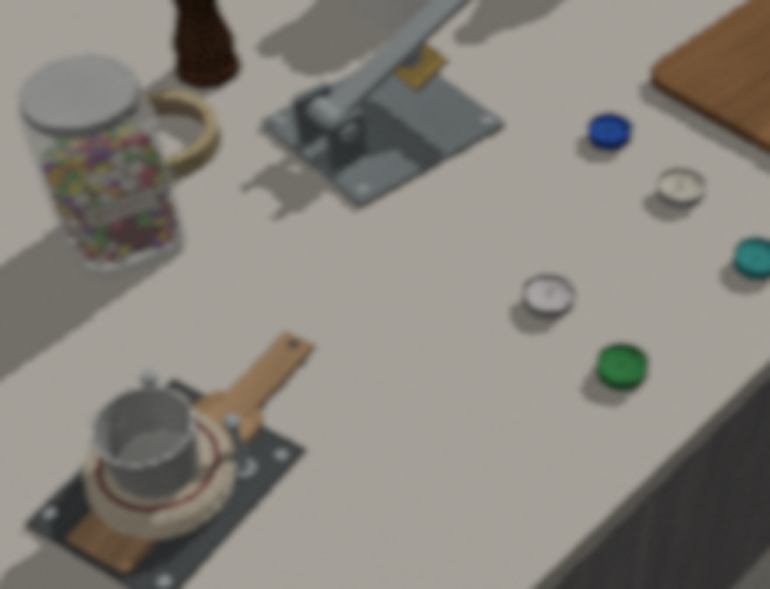

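Plan from the measurements:
- **Paddle grip:** about (0.540, 0.263), with the handle pointing at -79.5°.
- **Anvil:** (0.675, -0.019), with its x axis at -7.6°.
- **Board:** (0.450, -0.320), with its long axis at 87.7°.

I'll start with half the turn.

Call:
drive_tool --motion '[[[0,0,0,-0.18],[0,0,0,-0.18],[0,0,0,-0.18],[0,0,0,-0.18],[0,0,0,-0.18]]]'

```text
clock: 0.72
ee_pos: [0.1374, -0.6092, 0.2306]
ee_rot: [-0.965, 1.529, -1.526]
contact_force: [-0.5, 0.7, -0.2]
gripper_width: 1.0
```

Call:
drive_tool --motion '[[[0,0,0,-0.18],[0,0,0,-0.18],[0,0,0,-0.18],[0,0,0,-0.18],[0,0,0,-0.18]]]'

```text
clock: 1.35
ee_pos: [0.1374, -0.6092, 0.2306]
ee_rot: [-1.39, 0.867, -0.866]
contact_force: [-0.1, -1.5, -0.8]
gripper_width: 1.003
```

Call:
drive_tool --motion '[[[0,0,0,-0.18],[0,0,0,-0.18],[0,0,0,-0.18],[0,0,0,0],[0,0,0,0]]]'

```text
clock: 1.98
ee_pos: [0.1375, -0.6095, 0.231]
ee_rot: [-1.522, 0.456, -0.456]
contact_force: [0.3, 0.3, 0.5]
gripper_width: 1.004
```

```bash
cat >> h.py <<'E'
def to(x,y,z,zyaw):
    "tool-axis shift cm and turn needed to reach TCP x,y,z with jaw yaw (deg)"
    s=r.get_state(); M=R.from_rotvec(s["ee_rot"]).as_matrix()
    d=M.T@(np.array([x,y,z])-s["ee_pos"])*100
    cur=np.degrees(np.arctan2(M[1,2],M[0,2])); t=-np.radians((zyaw-cur+180)%360-180)
    print("t",round(s["clock"],2),"pos",s["ee_pos"].round(4),"yaw",cur.round(2),"shift",d.round(2),"turn",t.round(3),"tilt",M[2].round(3),"F",s["contact_force"].round(1),"w",round(float(s["gripper_width"]),3),"j",s["joint_pos"].round(2))
E
python3 -c "from h import *
to(.540,.263,.23,-169.5)"
```

```text
t 1.98 pos [ 0.1375 -0.6095  0.231 ] yaw 56.63 shift [-14.36   0.15  95.  ] turn -2.336 tilt [-0.    -1.     0.001] F [0.3 0.3 0.5] w 1.004 j [-1.45  0.28 -0.03  1.27 -0.   -0.87]
```

Call:
drive_tool --motion '[[[-0.9,0,5.94,0],[-0.9,0,5.94,0],[-0.9,0,5.94,0],[-0.9,0,5.94,0],[-0.9,0,5.94,0]]]'

```text
clock: 2.6
ee_pos: [0.263, -0.3349, 0.2314]
ee_rot: [-1.522, 0.456, -0.457]
contact_force: [0.9, -0.2, 0.8]
gripper_width: 1.001
```

Call:
drive_tool --motion '[[[-0.9,0,5.94,0],[-0.9,0,5.94,0],[-0.9,0,5.94,0],[-0.9,0,5.94,0],[-0.9,0,5.94,0]]]'

```text
clock: 3.22
ee_pos: [0.3882, -0.0617, 0.2317]
ee_rot: [-1.522, 0.455, -0.457]
contact_force: [0.9, -0.2, 0.2]
gripper_width: 1.002
```

Call:
drive_tool --motion '[[[-0.9,0,5.94,0],[-0.9,0,5.94,0],[-0.9,0,5.94,0],[-0.9,0,5.94,0],[-0.9,0,5.94,0]]]'

```text
clock: 3.85
ee_pos: [0.5133, 0.2117, 0.2314]
ee_rot: [-1.522, 0.455, -0.456]
contact_force: [1.6, -1.1, 1.1]
gripper_width: 1.001
```

Call:
drive_tool --motion '[[[-0.9,0,5.94,0],[0,0,0,-0.18],[0,0,0,-0.18],[0,0,0,-0.18],[0,0,0,-0.18]]]'

```text
clock: 4.47
ee_pos: [0.5376, 0.2644, 0.2311]
ee_rot: [-1.568, -0.113, 0.114]
contact_force: [0.1, -0.1, 0.5]
gripper_width: 1.002
```

Call:
drive_tool --motion '[[[0,0,0,-0.18],[0,0,0,-0.18],[0,0,0,-0.18],[0,0,0,-0.18],[0,0,0,-0.18]]]'

```text
clock: 5.1
ee_pos: [0.5376, 0.2642, 0.2312]
ee_rot: [-1.413, -0.813, 0.813]
contact_force: [0.5, 0.1, -0.2]
gripper_width: 1.004
```

Call:
drive_tool --motion '[[[0,0,0,-0.18],[0,0,0,-0.18],[0,0,0,-0.18],[0,0,0,-0.18],[0,0,0,0]]]' --jaw 90

```text
clock: 5.72
ee_pos: [0.5376, 0.2643, 0.2313]
ee_rot: [-1.115, -1.345, 1.345]
contact_force: [-0.1, -0.4, 0.5]
gripper_width: 0.653
```

```bash
python3 -c "from h import *
to(.540,.263,.10,-169.5)
for n in ('top','side'):
  im,d=look(n); cv2.imwrite(f'pics/{n}1.png',im)
im=cv2.imread('pics/side1.png'); cv2.imwrite('pics/c3.png',cv2.resize(im[180:380,150:360],None,fx=3,fy=3,interpolation=cv2.INTER_CUBIC))
"
```

```text
t 5.72 pos [0.5376 0.2643 0.2313] yaw -169.35 shift [-0.17 13.13 -0.21] turn 0.003 tilt [-0. -1.  0.] F [-0.1 -0.4  0.5] w 0.653 j [ 0.35  0.23 -0.09  1.25  0.   -1.41]
```

View pics/c3.png

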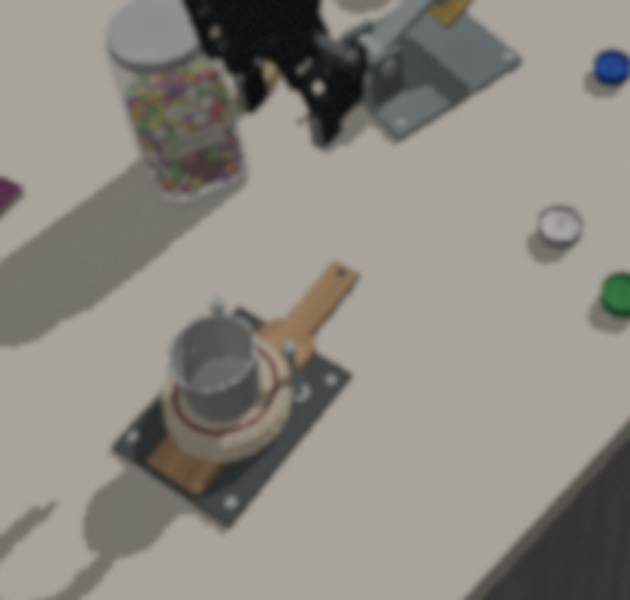

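The handle is clear, with its tip at crop (346,268), and the open fingers are above it. I'm descending.

Call:
drive_tool --motion '[[[0,4.4,0,0],[0,4.4,0,0],[0,4.4,0,0],[0,2.5,0,0],[0,0,0,0]]]'

```text
clock: 6.45
ee_pos: [0.5354, 0.2634, 0.0718]
ee_rot: [-1.112, -1.341, 1.349]
contact_force: [0.0, -0.5, 0.2]
gripper_width: 0.649
```

```bash
python3 -c "from h import *
a=[ray('side',150+(x+.5)/3-.5,180+(y+.5)/3-.5,.016)[:2] for x,y in ((335,262),(358,273))]; print(a)
im,d=look('top'); cv2.imwrite('pics/top2.png',im)
W=cloud('top',d); print('jar',W[140,248])
to(.540,.263,.004,-169.5)
im=cv2.imread('pics/top2.png'); cv2.imwrite('pics/c4.png',cv2.resize(im[130:280,180:330],None,fx=4,fy=4,interpolation=cv2.INTER_CUBIC))
"
```

```text
[array([0.55697053, 0.23369052]), array([0.53455073, 0.22832669])]
jar [0.7375297  0.24388215 0.17888239]
t 6.5 pos [0.537  0.264  0.0737] yaw -169.24 shift [-0.16  6.97 -0.29] turn 0.005 tilt [-0.    -1.     0.002] F [ 0.1 -0.9  0.3] w 0.643 j [ 0.35  0.36 -0.27  0.94  0.   -1.41]
```

View pics/c4.png

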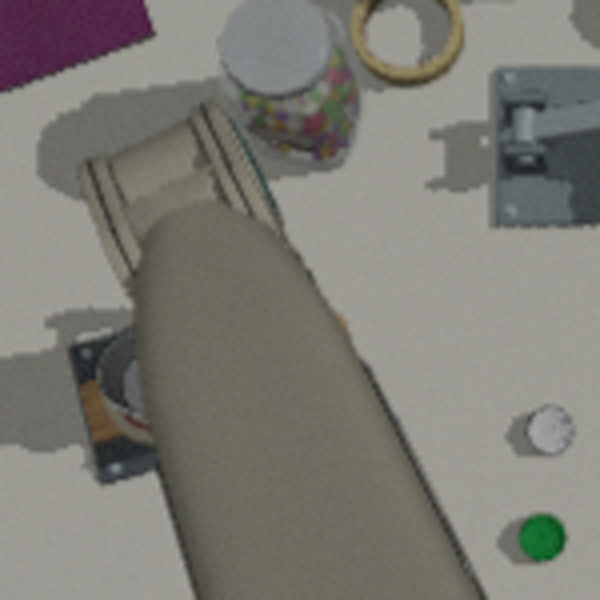

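The arm hides the grip point in this view, but the tip from the side view agrees to 2 mm. I'll go down and close gently.

Call:
drive_tool --motion '[[[-0.15,2.4,-0.3,0],[0,2.0,0,0],[0,1.5,0,0],[0,0.8,0,0],[0,0,0,0]]]'

```text
clock: 7.12
ee_pos: [0.5409, 0.2634, 0.0074]
ee_rot: [-1.114, -1.347, 1.347]
contact_force: [-0.5, -0.3, -0.4]
gripper_width: 0.649
```

Call:
drive_tool --motion '[[[0,0,0,0],[0,0,0,0],[0,0,0,0],[0,0,0,0],[0,0,0,0]]]' --jaw 255 --newtons 50

```text
clock: 7.75
ee_pos: [0.5418, 0.2637, 0.0083]
ee_rot: [-1.115, -1.349, 1.346]
contact_force: [0.2, -1.0, 5.7]
gripper_width: 0.308
```

```bash
python3 -c "from h import *
to(.540,.263,.004,-169.5)
im,d=look('side'); cv2.imwrite('pics/c5.png',cv2.resize(im[180:380,150:360],None,fx=3,fy=3,interpolation=cv2.INTER_CUBIC))
"
```

```text
t 7.75 pos [0.5418 0.2637 0.0083] yaw -169.15 shift [-0.03  0.43  0.19] turn 0.006 tilt [ 0.    -1.    -0.002] F [ 0.2 -1.   5.7] w 0.308 j [ 0.35  0.44 -0.32  0.81 -0.   -1.41]
```

View pics/c5.png

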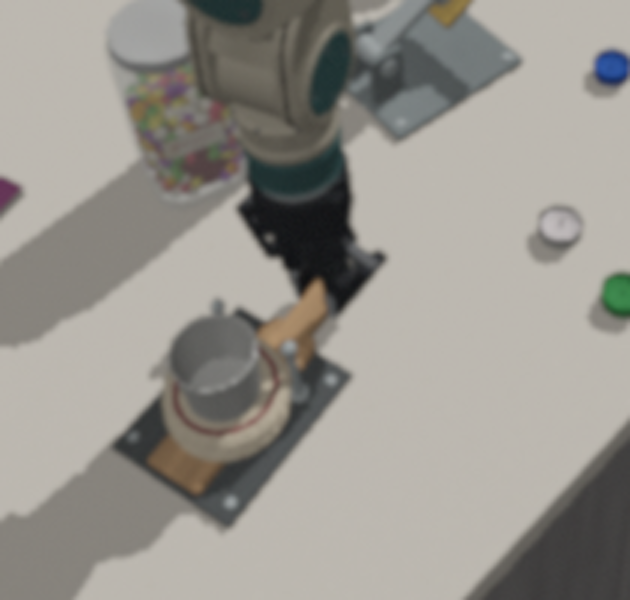

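The handle is gripped (26 mm opening). There is 5.7 N of vertical load, so I'll relieve it slightly before pulling.

Call:
drive_tool --motion '[[[0,-0.1,0,0],[0,0,0,0],[0,0,0,0]]]'

```text
clock: 8.18
ee_pos: [0.5413, 0.2636, 0.0085]
ee_rot: [-1.114, -1.348, 1.347]
contact_force: [-0.2, 0.1, 1.1]
gripper_width: 0.308
```

Call:
drive_tool --motion '[[[-0.3,0,0,0],[-0.4,0,0,0],[-0.4,0,0,0],[-0.4,0,0,0],[-0.4,0,0,0]]]'

```text
clock: 8.8
ee_pos: [0.5442, 0.2454, 0.0084]
ee_rot: [-1.111, -1.349, 1.346]
contact_force: [-1.4, 5.3, 2.0]
gripper_width: 0.307
```

Call:
drive_tool --motion '[[[-0.4,0,0,0],[-0.4,0,0,0],[-0.4,0,0,0],[-0.4,0,0,0],[-0.4,0,0,0]]]'

```text
clock: 9.43
ee_pos: [0.5479, 0.2259, 0.0084]
ee_rot: [-1.111, -1.349, 1.346]
contact_force: [-1.2, 6.1, 2.6]
gripper_width: 0.309
```

```bash
python3 -c "from h import *
to(.540,.263,.0085,-169.2)
im,d=look('side'); cv2.imwrite('pics/c6.png',cv2.resize(im[180:380,150:360],None,fx=3,fy=3,interpolation=cv2.INTER_CUBIC))
"
```

```text
t 9.43 pos [0.5479 0.2259 0.0084] yaw -169.1 shift [ 3.79 -0.    0.07] turn 0.002 tilt [ 0.003 -1.     0.   ] F [-1.2  6.1  2.6] w 0.309 j [ 0.28  0.42 -0.34  0.81  0.   -1.48]
```

View pics/c6.png

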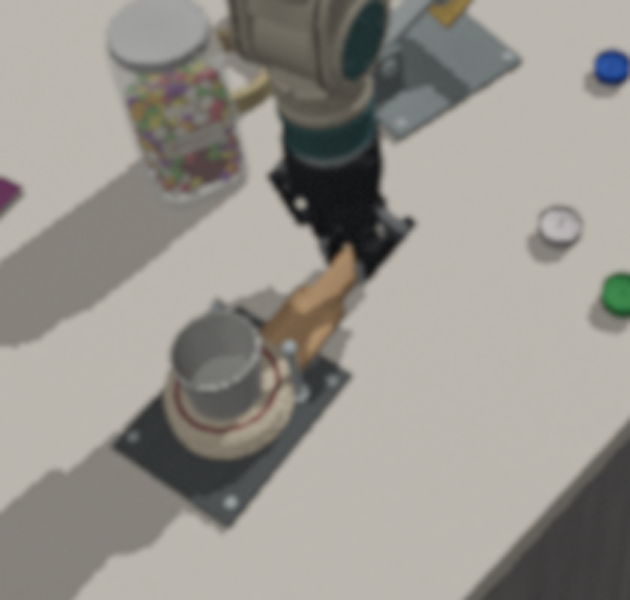

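The stack is standing steadily against the posts and the blade is sliding out. I'll keep pulling.

Call:
drive_tool --motion '[[[-0.4,0,0,0],[-0.4,0,0,0],[-0.4,0,0,0],[-0.4,0,0,0],[-0.4,0,0,0]]]'

```text
clock: 10.1
ee_pos: [0.5515, 0.2063, 0.0083]
ee_rot: [-1.111, -1.349, 1.346]
contact_force: [-1.4, 5.8, 2.8]
gripper_width: 0.31
```

Call:
drive_tool --motion '[[[-0.4,0,0,0],[-0.4,0,0,0],[-0.4,0,0,0],[-0.4,0,0,0],[-0.4,0,0,0]]]'

```text
clock: 10.72
ee_pos: [0.5551, 0.1865, 0.0081]
ee_rot: [-1.111, -1.348, 1.347]
contact_force: [-1.9, 6.4, 1.9]
gripper_width: 0.305
```

Call:
drive_tool --motion '[[[-0.3,0,0,0],[-0.3,0,0,0],[-0.3,0,0,0],[-0.3,0,0,0],[-0.3,0,0,0]]]'

```text
clock: 11.35
ee_pos: [0.5585, 0.1706, 0.0081]
ee_rot: [-1.114, -1.347, 1.348]
contact_force: [-0.4, 0.7, -0.1]
gripper_width: 0.311
```

Call:
drive_tool --motion '[[[-0.3,0,0,0],[-0.3,0,0,0],[-0.3,0,0,0],[-0.3,0,0,0],[-0.3,0,0,0]]]'

```text
clock: 11.98
ee_pos: [0.5615, 0.1561, 0.0083]
ee_rot: [-1.114, -1.347, 1.347]
contact_force: [-0.4, 1.7, -0.9]
gripper_width: 0.308
```

Call:
drive_tool --motion '[[[-0.3,0,0,0],[-0.3,0,0,0],[-0.3,0,0,0],[-0.3,0,0,0],[-0.3,0,0,0]]]'

```text
clock: 12.6
ee_pos: [0.5643, 0.1412, 0.0083]
ee_rot: [-1.114, -1.347, 1.347]
contact_force: [0.3, 0.4, -1.2]
gripper_width: 0.31
```

Call:
drive_tool --motion '[[[-0.3,0,0,0],[-0.3,0,0,0],[-0.3,0,0,0],[-0.3,0,0,0],[-0.3,0,0,0]]]'

```text
clock: 13.22
ee_pos: [0.5671, 0.1266, 0.0083]
ee_rot: [-1.114, -1.347, 1.347]
contact_force: [-0.0, 0.0, -0.7]
gripper_width: 0.309
```

```bash
python3 -c "from h import *
to(.540,.263,.0085,-169.2)
im,d=look('side'); cv2.imwrite('pics/c7.png',cv2.resize(im[180:380,150:360],None,fx=3,fy=3,interpolation=cv2.INTER_CUBIC))
"
```

```text
t 13.22 pos [0.5671 0.1266 0.0083] yaw -169.15 shift [13.9  -0.02  0.09] turn 0.001 tilt [-0. -1.  0.] F [-0.   0.  -0.7] w 0.309 j [ 0.11  0.41 -0.37  0.8  -0.   -1.65]
```

View pics/c7.png

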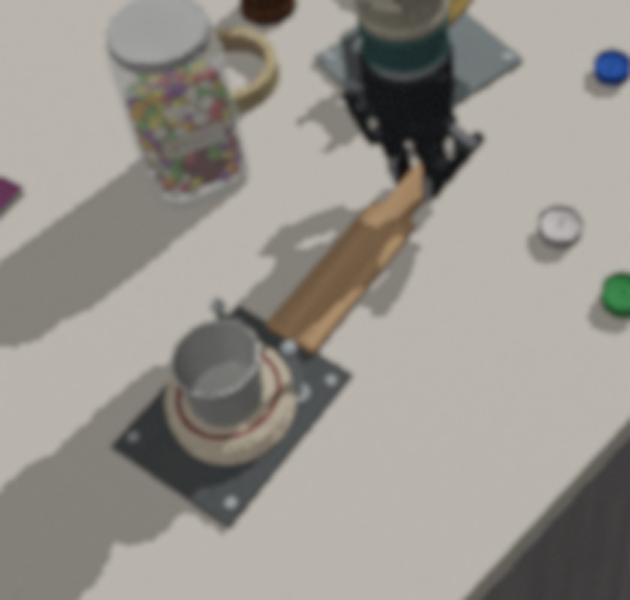

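The stack has dropped onto the base and stands upright behind the posts. I'll finish the exit, lift the paddle, move in front of the stamp and turn.

Call:
drive_tool --motion '[[[-0.5,0,0,0],[-0.5,0,0,0],[-0.5,0,0,0],[-0.5,0,0,0],[-0.5,-0.5,0,0]]]' --newtons 60

```text
clock: 13.9
ee_pos: [0.5713, 0.1019, 0.013]
ee_rot: [-1.113, -1.346, 1.348]
contact_force: [-1.5, -0.7, -0.7]
gripper_width: 0.302
```

Call:
drive_tool --motion '[[[0,-2,0,0],[0,-3.5,0,0],[0,-3.5,0,0],[0,-3,0,0],[0,-1.5,0,0]]]'

```text
clock: 14.52
ee_pos: [0.5731, 0.1022, 0.1507]
ee_rot: [-1.116, -1.35, 1.346]
contact_force: [0.4, -0.3, -1.7]
gripper_width: 0.304
```

Call:
drive_tool --motion '[[[-1,0,3,0],[-1.3,0,4.3,0],[-1.3,0,4.3,0],[-1.1,0,3.5,0],[-0.7,0,2.2,0]]]'

```text
clock: 15.15
ee_pos: [0.4095, 0.0162, 0.1475]
ee_rot: [-1.112, -1.345, 1.348]
contact_force: [0.5, -0.8, -1.9]
gripper_width: 0.308
```

Call:
drive_tool --motion '[[[0,0,0,0.13],[0,0,0,0.14],[0,0,0,0.14],[0,0,0,0.14],[0,0,0,0.14]]]'

```text
clock: 15.78
ee_pos: [0.4113, 0.0167, 0.1477]
ee_rot: [-1.406, -0.828, 0.83]
contact_force: [0.7, -0.5, -1.8]
gripper_width: 0.298
```

Call:
drive_tool --motion '[[[0,0,0,0.14],[0,0,0,0.14],[0,0,0,0.14],[0,0,0,0.14],[0,0,0,0.14]]]'

```text
clock: 16.4
ee_pos: [0.4113, 0.0168, 0.1477]
ee_rot: [-1.551, -0.286, 0.288]
contact_force: [0.7, 0.0, -0.7]
gripper_width: 0.305
```

Call:
drive_tool --motion '[[[0,0,0,0.14],[0,0,0,0.14],[0,0,0,0.14],[0,0,0,0.08],[0,0,0,0]]]'

```text
clock: 17.02
ee_pos: [0.4114, 0.0168, 0.1478]
ee_rot: [-1.568, 0.102, -0.1]
contact_force: [0.3, -0.5, -1.0]
gripper_width: 0.3
```

```bash
python3 -c "from h import *
to(.412,.0165,.0265,82.4)
T,d=look('top'); S,e=look('side'); cv2.imwrite('pics/top8.png',T);cv2.imwrite('pics/side8.png',S);np.save('t8.npy',d);np.save('s8.npy',e)
cv2.imwrite('pics/c8.png',np.hstack([cv2.resize(T[130:280,200:400],None,fx=2.9,fy=2.9)[:,:400],cv2.resize(S[100:300,200:400],None,fx=2.1,fy=2.175)[:,:400]]))
W=cloud('side',e)
h=cv2.cvtColor(S,cv2.COLOR_BGR2HSV)
m=(h[...,1]>80)&(h[...,0]<25)&(h[...,2]>80)&(W[...,0]>.44)&(W[...,0]<.7)&(abs(W[...,1])<.06)&(W[...,2]>.08)&(W[...,2]<.25)
P=W[m];print(len(P))
c=P.mean(0);n=np.linalg.svd(P-c)[2][2];print(c,n,P.min(0),P.max(0)); print(cv2.minAreaRect(P[:,:2].astype(np.float32)))
"
```

```text
t 17.02 pos [0.4114 0.0168 0.1478] yaw 82.62 shift [ 0.08 12.13 -0.02] turn 0.004 tilt [-0.001 -1.     0.   ] F [ 0.3 -0.5 -1. ] w 0.3 j [-0.12 -0.04 -0.57  1.04  0.    0.01]
602
[0.52764581 0.0058257  0.15290416] [0.00955202 0.00227231 0.9999518 ] [ 0.44721976 -0.02713428  0.14906595] [0.59003859 0.03520749 0.15746435]
((0.5185332298278809, 0.004512969404459), (0.04704141616821289, 0.14834892749786377), 82.09539794921875)
```

View pics/c8.png

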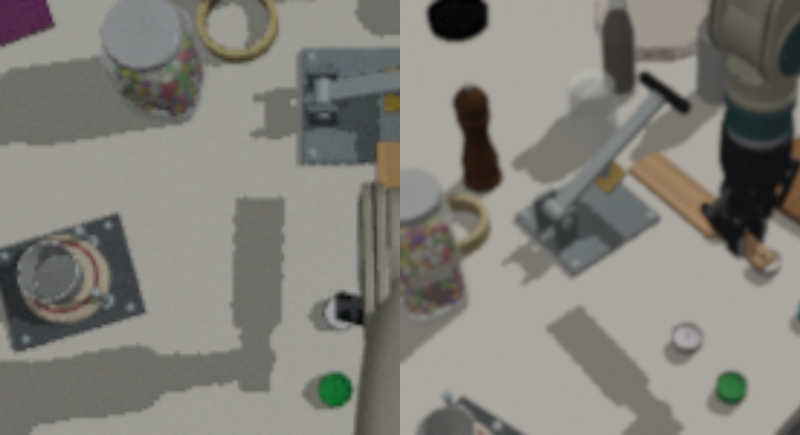

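The paddle is held level and aligned at -7.9°. I'll go down, slide it under the die and lower it onto the base.

Call:
drive_tool --motion '[[[0,3,0,0],[0,4,0,0],[0,3,0,0],[0,2.1,0,0],[0,0,0,0]]]'

```text
clock: 17.75
ee_pos: [0.41, 0.0169, 0.0258]
ee_rot: [-1.568, 0.105, -0.098]
contact_force: [-0.3, 0.0, -1.1]
gripper_width: 0.302
```

Call:
drive_tool --motion '[[[2,0,0,0],[2.5,0,0,0],[2.5,0,0,0],[2,0,0,0],[1,0,0,0]]]'

```text
clock: 18.38
ee_pos: [0.5136, 0.0034, 0.0287]
ee_rot: [-1.569, 0.099, -0.104]
contact_force: [-0.2, -0.1, -0.6]
gripper_width: 0.304
```

Call:
drive_tool --motion '[[[1.5,0,0,0],[1.5,0,0,0],[1.3,0,0,0],[0.7,0,0,0],[0,0,0,0]]]'

```text
clock: 19.0
ee_pos: [0.5613, -0.0028, 0.0273]
ee_rot: [-1.568, 0.102, -0.102]
contact_force: [0.3, 0.7, -0.3]
gripper_width: 0.302
```

```bash
python3 -c "from h import *
to(.5607,-.0034,.0105,82.4)
S,e=look('side'); cv2.imwrite('pics/side9.png',S);T,e=look('top'); cv2.imwrite('pics/top9.png',T)
cv2.imwrite('pics/c9.png',np.hstack([cv2.resize(T[120:220,280:380],None,fx=4,fy=4,interpolation=2),cv2.resize(S[130:250,240:360],None,fx=3.333,fy=3.333,interpolation=2)[:400]]))"
```

```text
t 19.0 pos [ 0.5613 -0.0028  0.0273] yaw 82.56 shift [-0.05  1.68 -0.07] turn 0.003 tilt [ 0. -1. -0.] F [ 0.3  0.7 -0.3] w 0.302 j [-0.12  0.35 -0.4   0.82 -0.    0.01]
```

View pics/c9.png

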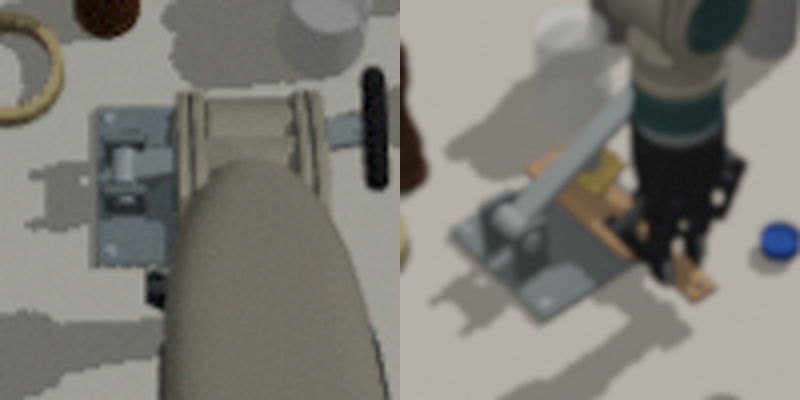

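The blade is under the die. I'm lowering to contact.

Call:
drive_tool --motion '[[[-0.05,0.8,-0.05,0],[0,0.5,0,0],[0,0.2,0,0],[0,0.1,0,0],[0,0,0,0]]]'

```text
clock: 19.73
ee_pos: [0.5603, -0.0031, 0.0114]
ee_rot: [-1.568, 0.102, -0.102]
contact_force: [0.3, 0.1, -1.1]
gripper_width: 0.3
```

Call:
drive_tool --motion '[[[0,0.1,0,0],[0,0,0,0]]]'

```text
clock: 19.98
ee_pos: [0.5606, -0.0032, 0.0106]
ee_rot: [-1.568, 0.101, -0.102]
contact_force: [-1.2, 0.3, -0.7]
gripper_width: 0.298
```

Call:
drive_tool --motion '[[[0,0.1,0,0],[0,0,0,0],[0,0,0,0]]]'

```text
clock: 20.35
ee_pos: [0.5605, -0.0032, 0.0097]
ee_rot: [-1.568, 0.101, -0.102]
contact_force: [-2.7, 0.1, 4.0]
gripper_width: 0.305
```

Call:
drive_tool --motion '[[[0,0,0,0],[0,0,0,0],[0,0,0,0],[0,0,0,0],[0,-1,0,0]]]' --jaw 90

```text
clock: 20.98
ee_pos: [0.5592, -0.003, 0.0188]
ee_rot: [-1.568, 0.104, -0.1]
contact_force: [-0.7, 0.7, -0.2]
gripper_width: 0.65
```

Call:
drive_tool --motion '[[[0,-4,0,0],[0,-5,0,0],[-2,-5,-3,0],[-3,-3,-4,0],[-3,-2,-4,0]]]'

```text
clock: 21.6
ee_pos: [0.4669, -0.103, 0.2123]
ee_rot: [-1.57, 0.098, -0.104]
contact_force: [0.3, -1.2, -0.7]
gripper_width: 0.645
```

Call:
drive_tool --motion '[[[-3,0,-5,0],[-3,0,-5,0],[-1,0,-5,0],[0,0,-4,0],[0,0,0,0]]]'

```text
clock: 22.22
ee_pos: [0.3725, -0.2838, 0.2103]
ee_rot: [-1.57, 0.104, -0.106]
contact_force: [0.3, -0.7, 0.3]
gripper_width: 0.648
```

```bash
python3 -c "from h import *
to(.6609,-.1267,.23,82.4)
T,d=look('top'); S,e=look('side'); cv2.imwrite('pics/side10.png',S); cv2.imwrite('pics/top10.png',T)
cv2.imwrite('pics/c10.png',np.hstack([cv2.resize(T[130:230,290:390],None,fx=4,fy=4,interpolation=2),cv2.resize(S[130:250,240:360],None,fx=3.333,fy=3.333,interpolation=2)[:400]]))"
```

```text
t 22.23 pos [ 0.3725 -0.2838  0.2103] yaw 82.33 shift [26.49 -1.96 19.42] turn -0.001 tilt [ 0.002 -1.    -0.002] F [ 0.3 -0.7  0.3] w 0.648 j [-0.79  0.01 -0.38  1.18 -0.   -0.66]
```

View pics/c10.png

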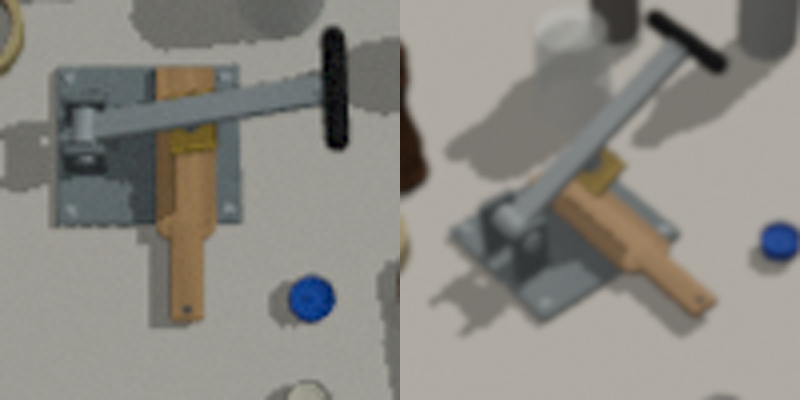

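The blade lies centred and lined up on the base: its mid-line is 45 mm from the base's right edge, and its ends coincide with the base edges. Next I locate the bar and its neighbours.

```bash
python3 -c "from h import *
T,d=look('top'); S,e=look('side')
for n,D in(('top',d),('side',e)):
  W=cloud(n,D); I=T if n=='top' else S
  m=(I.max(-1)<60)&(abs(W[...,0]-.66)<.07)&(abs(W[...,1]+.127)<.03)&(W[...,2]>.12)&(W[...,2]<.18)
  P=W[m]; print(n,len(P),P.mean(0),P.min(0),P.max(0), cv2.minAreaRect(P[:,:2].astype(np.float32)))
W=cloud('top',d)
for u,v in ((433,127),(395,90),(361,120)): print(np.nanmedian(W[v-2:v+3,u-2:u+3].reshape(-1,3),0))
"
```

```text
top 165 [ 0.66030038 -0.12607699  0.15140881] [ 0.61520098 -0.13904996  0.14154168] [ 0.70781361 -0.11459242  0.15893146] ((0.661675214767456, -0.12577508389949799), (0.018732137978076935, 0.09333598613739014), 80.17205810546875)
side 112 [ 0.65535176 -0.12182838  0.14958197] [ 0.61427313 -0.13149357  0.13958592] [ 0.70288541 -0.11293819  0.15532072] ((0.6587255001068115, -0.12185651063919067), (0.013517572544515133, 0.08938200771808624), 86.28919982910156)
[ 0.70590601 -0.31380582  0.17486869]
[ 0.82834493 -0.21254095  0.20363902]
[ 0.79203628 -0.11394377  0.08967629]
```

Call:
drive_tool --motion '[[[3,-1,2.2,0],[4.5,-1,3.3,0],[4.8,0,3.5,0],[4.8,0,3.5,0],[4.5,0,3.3,0]]]' --jaw 255

```text
clock: 23.05
ee_pos: [0.6089, -0.1496, 0.2295]
ee_rot: [-1.569, 0.1, -0.1]
contact_force: [0.4, -0.9, 0.2]
gripper_width: -0.003
```

Call:
drive_tool --motion '[[[3.0,0,2.2,0],[1.5,0,1.1,0],[0,0,0,0]]]'

```text
clock: 23.42
ee_pos: [0.6563, -0.1244, 0.229]
ee_rot: [-1.569, 0.101, -0.099]
contact_force: [0.0, -0.7, -0.1]
gripper_width: -0.002
```

```bash
python3 -c "from h import *
to(.6609,-.1267,.158,82.4)"
```

```text
t 23.43 pos [ 0.6563 -0.1244  0.229 ] yaw 82.69 shift [ 0.5   7.1  -0.17] turn 0.005 tilt [-0.001 -1.    -0.   ] F [ 0.  -0.7 -0.1] w -0.002 j [-0.28  0.35  0.07  1.29 -0.   -0.16]
```

Call:
drive_tool --motion '[[[0.5,2.5,-0.15,0],[0,2.5,0,0],[0,1.6,0,0],[0,0.5,0,0],[0,0,0,0]]]'

```text
clock: 24.05
ee_pos: [0.6607, -0.1281, 0.1587]
ee_rot: [-1.568, 0.102, -0.102]
contact_force: [-0.1, 0.8, -0.2]
gripper_width: 0.002
```

Call:
drive_tool --motion '[[[0,0.5,-0.1,0],[0,0.5,-0.2,0],[0,0.7,-0.3,0],[0,0.8,-0.3,0],[0,0.9,-0.3,0]]]'

```text
clock: 24.68
ee_pos: [0.6603, -0.1418, 0.1252]
ee_rot: [-1.572, 0.101, -0.105]
contact_force: [-0.7, -4.2, 4.6]
gripper_width: -0.004
```

Call:
drive_tool --motion '[[[0,0.9,-0.25,0],[0,0.9,-0.2,0],[0,0.9,-0.2,0],[0,0.9,-0.15,0],[0,0.9,-0.1,0]]]'

```text
clock: 25.3
ee_pos: [0.6593, -0.1513, 0.0804]
ee_rot: [-1.573, 0.101, -0.105]
contact_force: [-0.8, -5.8, 7.2]
gripper_width: 0.0
```

```bash
python3 -c "from h import *
to(.6609-.0027,-.1267-.0208,.060,82.4)"
```

```text
t 25.3 pos [ 0.6593 -0.1513  0.0804] yaw 82.48 shift [-0.17  2.04  0.37] turn 0.001 tilt [ 0.003 -1.    -0.005] F [-0.8 -5.8  7.2] w 0.0 j [-0.32  0.47 -0.08  1.01 -0.   -0.19]
```

Call:
drive_tool --motion '[[[0,0.5,0.1,0],[0,0.6,0.1,0],[0,0.5,0.1,0],[0,0.4,0.05,0],[0,0,0,0]]]'

```text
clock: 25.92
ee_pos: [0.66, -0.1477, 0.0604]
ee_rot: [-1.573, 0.101, -0.105]
contact_force: [-0.8, -5.0, 6.5]
gripper_width: 0.003
```

Call:
drive_tool --motion '[[[0,0.2,0,0],[0,0.1,0,0],[0,0,0,0]]]'

```text
clock: 26.3
ee_pos: [0.6601, -0.1477, 0.0594]
ee_rot: [-1.573, 0.1, -0.106]
contact_force: [-3.6, -5.0, 14.3]
gripper_width: 0.002
```

The force rose at z=0.0594, which matches the stop. I'll press 2 mm more and look.

Call:
drive_tool --motion '[[[0,0.2,0,0],[0,0,0,0],[0,0,0,0]]]'

```text
clock: 26.68
ee_pos: [0.6601, -0.1478, 0.059]
ee_rot: [-1.574, 0.1, -0.106]
contact_force: [-6.3, -3.9, 21.7]
gripper_width: 0.002
```

```bash
python3 -c "from h import *
S,e=look('side'); 
cv2.imwrite('pics/c11.png',cv2.resize(S[110:250,240:400],None,fx=4,fy=4,interpolation=2))"
```

```text
(no output)
```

View pics/c11.png

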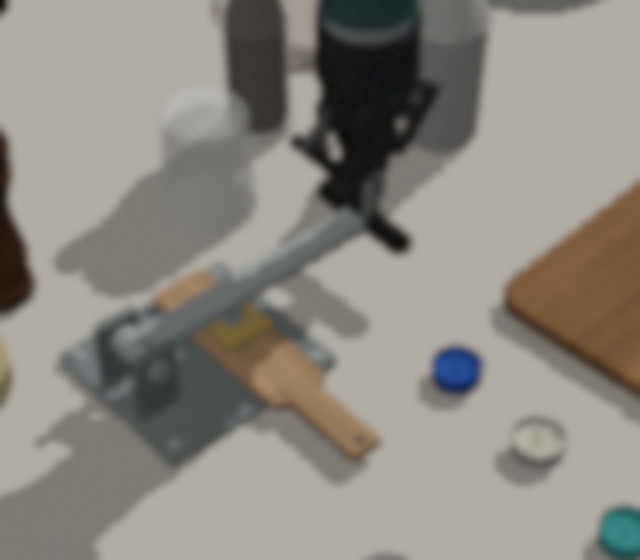

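The die sits on the blade and the lever is at its stop. I'll let it up slowly, following the arc at about 4 cm/s.

Call:
drive_tool --motion '[[[0,-0.4,0,0],[0,-0.5,0,0],[0,-0.5,0,0],[0,-0.5,0.05,0],[0,-0.5,0.05,0]]]'

```text
clock: 27.35
ee_pos: [0.6601, -0.146, 0.0798]
ee_rot: [-1.572, 0.1, -0.105]
contact_force: [-0.6, -3.4, 6.2]
gripper_width: 0.004
```

Call:
drive_tool --motion '[[[0,-0.5,0.05,0],[0,-0.5,0.05,0],[0,-0.5,0.05,0],[0,-0.5,0.1,0],[0,-0.5,0.1,0]]]'

```text
clock: 27.98
ee_pos: [0.6607, -0.1412, 0.1045]
ee_rot: [-1.569, 0.099, -0.105]
contact_force: [0.7, 0.2, 4.6]
gripper_width: 0.001
```

Call:
drive_tool --motion '[[[0,-0.5,0.1,0],[0,-0.5,0.1,0],[0,-0.5,0.15,0],[0,-0.5,0.15,0],[0,-0.5,0.15,0]]]'

```text
clock: 28.6
ee_pos: [0.6602, -0.1339, 0.1286]
ee_rot: [-1.568, 0.102, -0.102]
contact_force: [2.3, 0.9, 3.6]
gripper_width: 0.004
```

Call:
drive_tool --motion '[[[0,-0.5,0.15,0],[0,-0.5,0.15,0],[0,-0.5,0.2,0],[0,-0.5,0.2,0],[0,-0.5,0.2,0]]]'

```text
clock: 29.22
ee_pos: [0.6604, -0.1249, 0.1531]
ee_rot: [-1.568, 0.104, -0.1]
contact_force: [0.1, 1.4, 2.7]
gripper_width: -0.001
```

Call:
drive_tool --motion '[[[0,-0.3,0.1,0],[0,-0.3,0,0],[0,-0.3,0,0],[0,-0.3,0,0],[0,-0.3,0,0]]]'

```text
clock: 29.85
ee_pos: [0.6614, -0.1244, 0.1684]
ee_rot: [-1.568, 0.102, -0.102]
contact_force: [-0.2, 0.4, -0.1]
gripper_width: 0.007
```

The lever is back up and the contact force is gone. I'll check where the paddle lies now.

Call:
drive_tool --motion '[[[0,-2,0,0],[0,-3,0,0],[-3.8,0,-1,0],[-5,0,-3,0],[-5,0,-3,0]]]' --jaw 90

```text
clock: 30.48
ee_pos: [0.5143, -0.1762, 0.2186]
ee_rot: [-1.569, 0.101, -0.102]
contact_force: [-0.4, -0.2, 0.1]
gripper_width: 0.645
```

```bash
cat >> h.py <<'E'
def handle(n,I,box,z,ax):
    "tip and axis of the wooden handle seen in box; ax = rough handle direction"
    u0,v0,u1,v1=box; h=cv2.cvtColor(I,cv2.COLOR_BGR2HSV); m=(h[...,1]>75)&(h[...,0]<25)&(h[...,2]>100)
    k=np.zeros_like(m); k[v0:v1,u0:u1]=m[v0:v1,u0:u1]; c=max(cv2.findContours(k.astype(np.uint8),0,1)[0],key=cv2.contourArea)
    M=np.zeros(m.shape,np.uint8); cv2.drawContours(M,[c],-1,1,-1); v,u=np.nonzero(M)
    P=np.array([ray(n,a,b,z)[:2] for a,b in zip(u,v)]); ax=np.array(ax)/np.linalg.norm(ax); s=P@ax; tip=s.max()
    H=P[(s>tip-.065)&(s<tip-.005)]; q=H.mean(0); d=np.linalg.svd(H-q)[2][0]; d*=np.sign(d@ax)
    g=q+ax*(tip-.035-q@ax); print(n,"grip",g.round(4),"dir deg",np.degrees(np.arctan2(d[1],d[0])).round(1)); return g
E
python3 -c "from h import *
to(.5607,-.0034,.1,82.4)
T,d=look('top'); S,e=look('side'); cv2.imwrite('pics/side12.png',S); cv2.imwrite('pics/top12.png',T)
print(pix('top',(.675,-.019,.018)),pix('side',(.56,0,.018)))
handle('top',T,(322,140,352,215),.018,(-.99,.13)); handle('side',S,(280,170,345,230),.018,(-.99,.13))
W=cloud('top',d); m=(T.max(-1)<60)&(abs(W[...,0]-.66)<.07)&(abs(W[...,1]+.127)<.04)&(W[...,2]<.18);print('bar z',len(W[m]),np.median(W[m],0))
cv2.imwrite('pics/c12.png',cv2.resize(T[130:280,190:390],None,fx=3.5,fy=3.5,interpolation=2))"
```

```text
t 30.48 pos [ 0.5143 -0.1762  0.2186] yaw 82.62 shift [ 2.37 11.85 17.75] turn 0.004 tilt [ 0.001 -1.    -0.001] F [-0.4 -0.2  0.1] w 0.645 j [-0.45  0.14 -0.22  1.21 -0.   -0.32]
(np.float64(336.3852295888809), np.float64(164.67611963942966)) (np.float64(322.3834234896433), np.float64(214.46964324431008))
top grip [ 0.5601 -0.003 ] dir deg 171.8
side grip [0.5577 0.0007] dir deg 172.8
bar z 167 [ 0.66148474 -0.1256899   0.15139002]
```

View pics/c12.png

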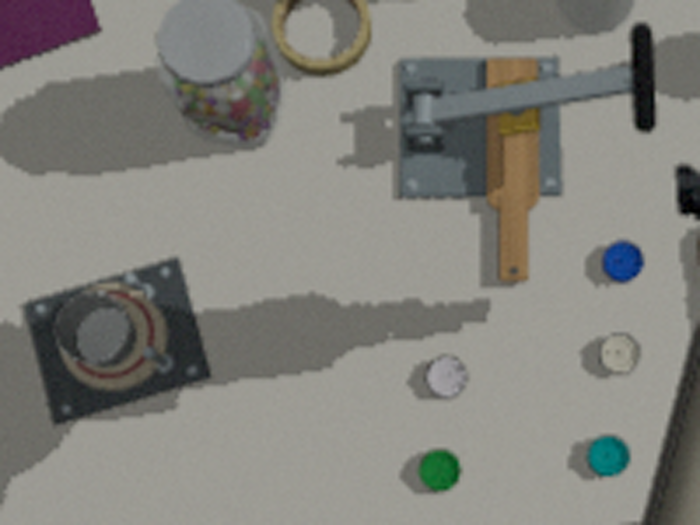

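The paddle is undisturbed and the lever fully up (bar top at 0.151, as at the start). The tealights are where they were. Re-gripping the paddle.

Call:
drive_tool --motion '[[[0.4,0,3,0],[0.6,0,5,0],[0.6,0,5,0],[0.5,0,3.5,0],[0.25,0,1.25,0]]]'

```text
clock: 31.2
ee_pos: [0.5626, -0.0009, 0.2186]
ee_rot: [-1.568, 0.099, -0.1]
contact_force: [1.2, -0.6, 0.8]
gripper_width: 0.648
```

Call:
drive_tool --motion '[[[0,5,0,0],[0,5,0,0],[0,4.5,0,0],[0,2,0,0],[0,0,0,0]]]'

```text
clock: 31.82
ee_pos: [0.5601, -0.0033, 0.0514]
ee_rot: [-1.568, 0.106, -0.099]
contact_force: [0.2, 0.6, 0.0]
gripper_width: 0.646
```

```bash
python3 -c "from h import *
to(.5602,-.003,.0105,82.2)"
```

```text
t 31.82 pos [ 0.5601 -0.0033  0.0514] yaw 82.52 shift [0.03 4.09 0.03] turn 0.006 tilt [-0.004 -1.    -0.   ] F [0.2 0.6 0. ] w 0.646 j [-0.12  0.32 -0.38  0.88 -0.    0.01]
```

Call:
drive_tool --motion '[[[0,2,0,0],[0,1.6,0,0],[0,0.5,0,0],[0,0.1,0,0],[0,0,0,0]]]'

```text
clock: 32.45
ee_pos: [0.5624, -0.0029, 0.0119]
ee_rot: [-1.568, 0.101, -0.103]
contact_force: [1.0, 0.5, -0.3]
gripper_width: 0.647
```

Call:
drive_tool --motion '[[[0,0,0,0],[0,0,0,0],[0,0,0,0],[0,0,0,0],[0,0,0,0]]]' --jaw 255 --newtons 60

```text
clock: 33.08
ee_pos: [0.5622, -0.0029, 0.0116]
ee_rot: [-1.569, 0.101, -0.103]
contact_force: [-0.2, -1.3, 3.1]
gripper_width: 0.302
```

Call:
drive_tool --motion '[[[0,-0.5,0,0],[0,-0.5,0,0],[0,-0.4,0,0],[-0.5,0,0,0],[-1,0,0,0]]]'

```text
clock: 33.7
ee_pos: [0.5465, -0.0008, 0.0253]
ee_rot: [-1.568, 0.102, -0.102]
contact_force: [0.3, -0.5, -1.2]
gripper_width: 0.302
```

```bash
python3 -c "from h import *
to(.402,.017,.12,82.4)"
```

```text
t 33.7 pos [ 0.5465 -0.0008  0.0253] yaw 82.56 shift [-14.56  -9.47  -0.1 ] turn 0.003 tilt [-0. -1.  0.] F [ 0.3 -0.5 -1.2] w 0.302 j [-0.12  0.33 -0.43  0.81  0.    0.01]
```

Call:
drive_tool --motion '[[[-2,0,0,0],[-3,0,0,0],[-3,0,0,0],[-3,0,0,0],[-2,0,0,0]]]'

```text
clock: 34.33
ee_pos: [0.4147, 0.0164, 0.0247]
ee_rot: [-1.568, 0.104, -0.1]
contact_force: [0.5, -0.5, -1.0]
gripper_width: 0.302
```

Call:
drive_tool --motion '[[[-1.5,-1,0,0],[0,-3,0,0],[0,-3.5,0,0],[0,-2,0,0],[0,0,0,0.07]]]'

```text
clock: 34.95
ee_pos: [0.4038, 0.0178, 0.122]
ee_rot: [-1.565, 0.155, -0.161]
contact_force: [0.2, 1.2, -2.6]
gripper_width: 0.298
```

Call:
drive_tool --motion '[[[0,0,0,0.14],[0,0,0,0.14],[0,0,0,0.14],[0,0,0,0.14],[0,0,0,0.14]]]'

```text
clock: 35.58
ee_pos: [0.4018, 0.0181, 0.1198]
ee_rot: [-1.453, 0.707, -0.705]
contact_force: [0.0, 0.1, -0.7]
gripper_width: 0.303
```

Call:
drive_tool --motion '[[[0,0,0,0.14],[0,0,0,0.14],[0,0,0,0.14],[0,0,0,0.14],[0,0,0,0.14]]]'

```text
clock: 36.2
ee_pos: [0.4019, 0.0181, 0.1198]
ee_rot: [-1.194, 1.235, -1.233]
contact_force: [-0.4, -0.6, -1.4]
gripper_width: 0.301
```

```bash
python3 -c "from h import *
to(.4526,-.2473,.12,-2.3)"
```

```text
t 36.2 pos [0.4019 0.0181 0.1198] yaw -1.92 shift [26.36 -0.03  5.96] turn 0.007 tilt [-0.    -1.    -0.001] F [-0.4 -0.6 -1.4] w 0.301 j [-0.12 -0.03 -0.63  0.97  0.    1.49]
```

Call:
drive_tool --motion '[[[3.2,0,0.8,0],[5.5,0,1.3,0],[5.8,0,1.3,0],[5.8,0,1.3,0],[4.0,0,0.9,0]]]'

```text
clock: 36.83
ee_pos: [0.4517, -0.2287, 0.1201]
ee_rot: [-1.194, 1.232, -1.232]
contact_force: [0.7, -0.1, -0.7]
gripper_width: 0.297
```

Call:
drive_tool --motion '[[[2.1,0,0.4,0],[0,2.5,0,0],[0,2.5,0,0],[0,1.5,0,0],[0,0,0,0]]]'

```text
clock: 37.45
ee_pos: [0.454, -0.2462, 0.054]
ee_rot: [-1.196, 1.233, -1.227]
contact_force: [0.5, 1.1, -1.3]
gripper_width: 0.302
```

```bash
python3 -c "from h import *
to(.4526,-.2473,.0206,-2.3)
T,d=look('top'); cv2.imwrite('pics/top13.png',T)
W=cloud('top',d); h=cv2.cvtColor(T,cv2.COLOR_BGR2HSV)
m=(h[...,1]>60)&(h[...,0]<25)&(W[...,2]>.04)&(W[...,2]<.09)&(W[...,0]>.38)&(W[...,0]<.52)&(W[...,1]<-.25)&(W[...,1]>-.47)
P=W[m];print(len(P)); print(P.mean(0),P.min(0),P.max(0),cv2.minAreaRect(P[:,:2].astype(np.float32)))"
```

```text
t 37.45 pos [ 0.454  -0.2462  0.054 ] yaw -1.62 shift [ 0.12  3.34 -0.13] turn 0.012 tilt [-0.002 -1.    -0.003] F [ 0.5  1.1 -1.3] w 0.302 j [-0.62  0.25 -0.47  0.85  0.    0.98]
4
[ 0.43254704 -0.42468975  0.05611606] [ 0.42450416 -0.42617769  0.05412528] [ 0.44730416 -0.42354878  0.05755846] ((0.4358554482460022, -0.42528530955314636), (0.0008515145746059716, 0.02295106090605259), 83.41837310791016)
```

Call:
drive_tool --motion '[[[0.1,1.2,-0.1,0.01],[0,1.2,0,0],[0,0.6,0,0],[0,0.2,0,0],[0,0,0,0]]]'

```text
clock: 38.12
ee_pos: [0.4544, -0.2488, 0.0232]
ee_rot: [-1.191, 1.238, -1.238]
contact_force: [-0.6, -0.6, -0.2]
gripper_width: 0.304
```

Call:
drive_tool --motion '[[[0,0.1,0,0],[0,0.1,0,0],[0,0,0,0]]]'

```text
clock: 38.5
ee_pos: [0.4548, -0.249, 0.0217]
ee_rot: [-1.19, 1.237, -1.239]
contact_force: [0.2, 0.4, 2.4]
gripper_width: 0.304
```

Call:
drive_tool --motion '[[[0,-0.2,0,0],[-0.15,0,-0.2,0],[0,0.15,0,0],[0,0.15,0,0],[0,0,0,0]]]'

```text
clock: 39.12
ee_pos: [0.4523, -0.2469, 0.0217]
ee_rot: [-1.191, 1.238, -1.237]
contact_force: [-3.8, 2.3, 11.8]
gripper_width: 0.295
```

Call:
drive_tool --motion '[[[0,0,0,0],[0,0,0,0],[0,0,0,0],[0,-1,0,0],[0,-3,0,0]]]' --jaw 90

```text
clock: 39.75
ee_pos: [0.451, -0.2462, 0.0596]
ee_rot: [-1.191, 1.241, -1.235]
contact_force: [-0.2, -0.7, 0.1]
gripper_width: 0.646
```

Call:
drive_tool --motion '[[[0,-4,0,0],[0,-5,0,0],[-5,-2,0,0],[-6,0,0,0],[-6,0,0,0]]]'

```text
clock: 40.38
ee_pos: [0.4596, -0.0761, 0.1717]
ee_rot: [-1.188, 1.237, -1.24]
contact_force: [0.4, -0.6, 0.1]
gripper_width: 0.646
```

Call:
drive_tool --motion '[[[-6,0,0,0],[-6,0,0,0],[-4,0,0,0],[0,0,0,0]]]'

```text
clock: 40.88
ee_pos: [0.4653, 0.0848, 0.171]
ee_rot: [-1.192, 1.234, -1.235]
contact_force: [-0.2, -0.6, -0.9]
gripper_width: 0.649
```

```bash
python3 -c "from h import *
to(.444,.077,.23,-2.3)
for n in('top','side'):
  I,d=look(n); cv2.imwrite(f'pics/{n}14.png',I); print(n,[np.round(pix(n,p)).tolist() for p in ((.5,-.2,.03),(.4,-.2,.03),(.5,-.44,.03),(.4,-.44,.03))])
  if n=='top': np.save('t14.npy',d)
T=cv2.imread('pics/top14.png');h=cv2.cvtColor(T,cv2.COLOR_BGR2HSV);print(h[219,400:480:4].tolist()); print(h[195:240:3,440].tolist())"
```

```text
t 40.88 pos [0.4653 0.0848 0.171 ] yaw -1.96 shift [ 0.85 -5.91 -2.09] turn 0.006 tilt [-0.    -1.     0.001] F [-0.2 -0.6 -0.9] w 0.649 j [ 0.04  0.05 -0.43  1.09  0.    1.65]
top [[400.0, 208.0], [405.0, 238.0], [472.0, 198.0], [479.0, 228.0]]
side [[383.0, 184.0], [412.0, 201.0], [427.0, 146.0], [455.0, 159.0]]
[[16, 156, 106], [15, 124, 84], [16, 119, 131], [17, 117, 131], [17, 116, 130], [18, 119, 129], [16, 119, 133], [17, 112, 139], [18, 118, 141], [17, 111, 142], [17, 116, 141], [16, 118, 141], [17, 112, 143], [17, 114, 146], [17, 115, 146], [16, 113, 147], [17, 117, 146], [17, 112, 143], [16, 133, 117], [16, 155, 102]]
[[16, 162, 113], [16, 156, 113], [15, 150, 109], [16, 163, 102], [16, 169, 98], [15, 159, 109], [17, 118, 145], [17, 116, 139], [17, 116, 141], [18, 116, 143], [16, 120, 130], [17, 152, 111], [15, 161, 114], [17, 172, 113], [16, 168, 105]]
```

```bash
python3 -c "from h import *
T=cv2.imread('pics/top14.png'); h=cv2.cvtColor(T,cv2.COLOR_BGR2HSV)
m=((h[...,1]<137)&(h[...,2]>118)&(h[...,0]<25)&(h[...,1]>95)).astype(np.uint8); k=np.zeros_like(m); k[190:250,395:485]=m[190:250,395:485]
c=max(cv2.findContours(k,0,1)[0],key=cv2.contourArea); q=np.array([ray('top',*p[0],.027)[:2] for p in c],np.float32); print('paddle',cv2.minAreaRect(q),q.min(0),q.max(0))
M=np.zeros_like(m); cv2.drawContours(M,[c],-1,1,-1); v,u=np.nonzero(M); P=np.array([ray('top',a,b,.027)[:2] for a,b in zip(u,v)])
B=P[P[:,1]<-.31]; print('blade mean',B.mean(0),B.min(0),B.max(0)); H=P[P[:,1]>-.26]; print('handle mean',H.mean(0))
for n,pts in(('top0',((317,237),(366,231))),('side0',((336,256),(374,221)))):
  I=cv2.imread(f'pics/{n}.png')
  for u,v in pts: print(n,u,v); print(I[v-7:v+8,u].tolist()); print(I[v,u-8:u+9].tolist())
"
```

```text
paddle ((0.44862136244773865, -0.3186875879764557), (0.21583092212677002, 0.047350481152534485), 87.1248779296875) [ 0.41990873 -0.42693117] [ 0.47259867 -0.21113032]
blade mean [ 0.44610671 -0.36816219] [ 0.41990874 -0.42693116] [ 0.4714993  -0.31014174]
handle mean [ 0.45159336 -0.23655552]
top0 317 237
[[145, 152, 154], [120, 126, 128], [145, 143, 145], [150, 147, 148], [154, 152, 153], [154, 152, 155], [152, 147, 149], [149, 145, 148], [155, 152, 153], [154, 152, 153], [157, 153, 156], [153, 150, 152], [159, 156, 157], [113, 114, 114], [128, 135, 136]]
[[99, 107, 108], [102, 105, 107], [87, 94, 92], [142, 141, 142], [160, 159, 160], [160, 157, 159], [155, 152, 155], [153, 149, 150], [149, 145, 148], [144, 141, 143], [149, 146, 149], [149, 146, 146], [145, 141, 144], [131, 127, 129], [121, 126, 128], [140, 149, 150], [146, 152, 154]]
top0 366 231
[[144, 150, 151], [115, 120, 121], [136, 148, 150], [137, 150, 153], [141, 153, 155], [138, 150, 152], [115, 126, 130], [125, 137, 140], [138, 150, 152], [142, 155, 156], [139, 152, 155], [145, 155, 157], [103, 112, 111], [129, 136, 136],
[... 706 characters left out ...]
5, 154, 160], [155, 154, 159], [159, 158, 163], [159, 158, 163], [155, 154, 159], [150, 149, 154], [140, 140, 144], [132, 135, 138], [138, 144, 148]]
side0 374 221
[[120, 126, 129], [112, 120, 123], [124, 134, 138], [132, 144, 149], [134, 146, 151], [134, 146, 150], [134, 145, 150], [139, 151, 156], [145, 157, 162], [139, 150, 155], [117, 125, 129], [90, 94, 96], [83, 85, 87], [93, 96, 99], [102, 107, 110]]
[[140, 147, 152], [126, 132, 136], [121, 128, 132], [133, 143, 147], [142, 155, 159], [145, 158, 163], [143, 155, 161], [139, 151, 156], [139, 151, 156], [143, 155, 160], [147, 159, 164], [145, 158, 163], [141, 154, 159], [138, 149, 154], [134, 144, 147], [137, 145, 149], [147, 155, 159]]
```

The paddle lies at (0.4486, -0.3187), 87.1°, within 2 mm of the board's centre. Now I confirm the tealight positions.

```bash
cat >> h.py <<'E'
def tea(n,I,u,v,kind):
    b=I.astype(int); s=b[...,0]-b[...,1]; m=((s>-3.5) if kind=='lilac' else (s<-9.5))&(b[...,2]>112)
    k=np.zeros(m.shape,np.uint8); k[v-12:v+13,u-12:u+13]=m[v-12:v+13,u-12:u+13]
    k=cv2.morphologyEx(k,cv2.MORPH_CLOSE,np.ones((3,3),np.uint8)); k=cv2.morphologyEx(k,cv2.MORPH_OPEN,np.ones((3,3),np.uint8))
    cs=cv2.findContours(k,0,1)[0]
    if not cs: print(n,kind,'none'); return
    c=max(cs,key=cv2.contourArea); (x,y),a,_=cv2.minAreaRect(c); print(n,kind,(round(x,1),round(y,1)),np.round(a,1),ray(n,x,y,.0165)[:2].round(4))
E
python3 -c "from h import *
for f in('0','14'):
  S=cv2.imread(f'pics/side{f}.png');T=cv2.imread(f'pics/top{f}.png')
  tea('side',S,336,256,'lilac');tea('side',S,374,221,'cream');tea('top',T,317,237,'lilac');tea('top',T,366,231,'cream')
print(ray('top',316.9,237.2,.0165),ray('top',366.2,230.6,.0165))
to(.444,.077,.1,-2)"
```

```text
side lilac (336.5, 254.0) [10. 13.] [0.4426 0.0764]
side cream (374.0, 219.5) [ 7. 10.] [ 0.4425 -0.0825]
top lilac (317.0, 237.5) [11. 10.] [0.4418 0.0771]
top cream (366.5, 230.5) [9. 9.] [ 0.4428 -0.0841]
side lilac (328.0, 257.0) [10.  8.] [0.4526 0.0982]
side cream (374.0, 219.5) [ 7. 10.] [ 0.4425 -0.0825]
top lilac none
top cream (366.5, 230.5) [9. 9.] [ 0.4428 -0.0841]
[0.44276108 0.07734155 0.0165    ] [ 0.44263164 -0.08311429  0.0165    ]
t 40.98 pos [0.4654 0.0826 0.1707] yaw -2.17 shift [ 0.64  7.07 -2.12] turn -0.003 tilt [ 0.001 -1.     0.   ] F [-0.2  0.1 -0.4] w 0.655 j [ 0.04  0.05 -0.43  1.09 -0.    1.65]
```

The cream light is certain; the lilac one may be partly hidden or knocked. I'll take the cream one first.

Call:
drive_tool --motion '[[[3,0,-0.4,0],[5,0,-0.4,0],[5,0,-0.4,0],[3.6,0,-0.4,0],[0,0,0,0]]]'

```text
clock: 41.6
ee_pos: [0.4424, -0.086, 0.1706]
ee_rot: [-1.188, 1.242, -1.243]
contact_force: [0.1, -0.0, 0.3]
gripper_width: 0.649
```

```bash
python3 -c "from h import *
to(.4427,-.0830,.004,-2)
S,_=look('side');T,_=look('top')
tea('side',S,336,256,'lilac');tea('top',T,317,237,'lilac')
tea('side',S,374,221,'cream')"
```

```text
t 41.6 pos [ 0.4424 -0.086   0.1706] yaw -2.61 shift [-3.100e-01  1.666e+01  1.000e-02] turn -0.011 tilt [ 0.001 -1.     0.   ] F [ 0.1 -0.   0.3] w 0.649 j [-0.34  0.01 -0.47  1.09 -0.    1.28]
side lilac (328.0, 257.0) [10.  8.] [0.4526 0.0982]
top lilac (309.5, 235.0) [8. 9.] [0.453 0.1  ]
side cream (374.0, 219.5) [ 7. 10.] [ 0.4425 -0.0825]
```

The lilac one was indeed knocked, to about (0.453, 0.099). I'm grasping the cream one now.

Call:
drive_tool --motion '[[[-0.3,4.5,0,0],[0,5,0,0],[0,4,0,0],[0,2.3,0,0],[0,0.7,0,0]]]'

```text
clock: 42.32
ee_pos: [0.4415, -0.0785, 0.0039]
ee_rot: [-1.193, 1.24, -1.234]
contact_force: [0.1, 0.5, 0.3]
gripper_width: 0.648
```

Call:
drive_tool --motion '[[[0,0.1,0,0],[0,0,0,0],[0,0,0,0],[0,0,0,0],[0,0,0,0]]]' --jaw 255 --newtons 20

```text
clock: 42.95
ee_pos: [0.4434, -0.0798, 0.0048]
ee_rot: [-1.19, 1.237, -1.239]
contact_force: [-0.1, -0.3, 2.4]
gripper_width: 0.422
```

Call:
drive_tool --motion '[[[0,-0.5,0,0],[0,-1.5,0,0],[0,-3,0,0],[0,-3,0,0],[0,-1,0,0]]]'

```text
clock: 43.58
ee_pos: [0.4449, -0.0802, 0.097]
ee_rot: [-1.188, 1.234, -1.241]
contact_force: [-0.2, 0.4, 0.2]
gripper_width: 0.426
```

```bash
python3 -c "from h import *
to(.4455,-.389,.1,-2.6)"
```

```text
t 43.58 pos [ 0.4449 -0.0802  0.097 ] yaw -2.23 shift [30.85 -0.25  1.27] turn 0.006 tilt [ 0.001 -1.     0.005] F [-0.2  0.4  0.2] w 0.426 j [-0.32  0.09 -0.57  0.91  0.    1.29]
```

Call:
drive_tool --motion '[[[3.5,0,0.2,0],[5.5,0,0.2,0],[5.5,0,0.2,0],[5.5,0,0.2,0],[5.5,0,0.2,0]]]'

```text
clock: 44.2
ee_pos: [0.4425, -0.3363, 0.0939]
ee_rot: [-1.19, 1.239, -1.237]
contact_force: [1.1, 0.1, 0.4]
gripper_width: 0.425
```

Call:
drive_tool --motion '[[[3.5,0,0.15,0],[1.5,0,0.1,0],[0,2,0,0],[0,2.5,0,0],[0,0,0,0]]]'

```text
clock: 44.82
ee_pos: [0.4417, -0.3818, 0.0469]
ee_rot: [-1.19, 1.243, -1.231]
contact_force: [0.2, 0.6, 0.4]
gripper_width: 0.425
```

```bash
python3 -c "from h import *
to(.4455,-.386,.0325,-2.6)"
```

```text
t 44.83 pos [ 0.4417 -0.3818  0.0469] yaw -2.18 shift [0.41 1.44 0.4 ] turn 0.007 tilt [-0.005 -1.    -0.004] F [0.2 0.6 0.4] w 0.425 j [-0.82  0.37 -0.33  0.89  0.    0.79]
```

Call:
drive_tool --motion '[[[0.2,0.6,0.2,0],[0,0.4,0,0],[0,0.1,0,0],[0,0,0,0],[0,0,0,0]]]'

```text
clock: 45.45
ee_pos: [0.4456, -0.3872, 0.0386]
ee_rot: [-1.191, 1.238, -1.238]
contact_force: [1.1, -0.4, 0.6]
gripper_width: 0.419
```

```bash
python3 -c "from h import *
to(.4455,-.386,.0325,-2.6)"
```

```text
t 45.45 pos [ 0.4456 -0.3872  0.0386] yaw -2.24 shift [-0.11  0.61 -0.02] turn 0.006 tilt [ 0. -1.  0.] F [ 1.1 -0.4  0.6] w 0.419 j [-0.82  0.38 -0.32  0.87 -0.    0.79]
```

Call:
drive_tool --motion '[[[0,0.4,0,0],[0,0.15,0,0],[0,0.1,0,0],[0,0,0,0],[0,0,0,0]]]'

```text
clock: 46.08
ee_pos: [0.4454, -0.3868, 0.0323]
ee_rot: [-1.191, 1.238, -1.238]
contact_force: [-1.6, 1.8, 5.5]
gripper_width: 0.425
```

Call:
drive_tool --motion '[[[0,0.05,0,0],[0,0,0,0]]]'

```text
clock: 46.32
ee_pos: [0.4453, -0.3869, 0.0322]
ee_rot: [-1.191, 1.238, -1.238]
contact_force: [-2.3, 2.4, 8.1]
gripper_width: 0.427
```

Contact. I'll release, lift and head back to the lilac light.

Call:
drive_tool --motion '[[[0,-0.1,0,0],[0,0,0,0],[0,0,0,0],[0,-0.5,0,0],[0,-2,0,0]]]' --jaw 90

```text
clock: 46.95
ee_pos: [0.4445, -0.3859, 0.0564]
ee_rot: [-1.19, 1.241, -1.235]
contact_force: [-0.0, 0.7, -0.3]
gripper_width: 0.643
```

Call:
drive_tool --motion '[[[0,-5,0,0],[0,-5,0,0],[-5,0,0,0],[-6,0,0,0],[-6,0,0,0]]]'

```text
clock: 47.58
ee_pos: [0.4523, -0.2158, 0.1579]
ee_rot: [-1.189, 1.238, -1.24]
contact_force: [1.2, 0.9, 0.2]
gripper_width: 0.649
```

Call:
drive_tool --motion '[[[-6,0,0,0],[-6,0,0,0],[-4,0,0,0],[0,0,0,0]]]'

```text
clock: 48.08
ee_pos: [0.458, -0.055, 0.1575]
ee_rot: [-1.193, 1.235, -1.234]
contact_force: [-1.6, -0.4, 0.2]
gripper_width: 0.647
```

```bash
python3 -c "from h import *
S,_=look('side');T,_=look('top'); cv2.imwrite('pics/top15.png',T);cv2.imwrite('pics/side15.png',S)
tea('side',S,328,257,'lilac');tea('top',T,310,235,'lilac')
to(.453,.099,.004,-2)
cv2.imwrite('pics/c15.png',np.hstack([cv2.resize(T[180:280,290:490],(560,280),interpolation=2),cv2.resize(S[200:300,290:370],(224,280),interpolation=2)]))"
```

```text
side lilac (325.5, 257.0) [10. 13.] [0.4574 0.1025]
top lilac (309.0, 234.0) [10. 10.] [0.4564 0.1012]
t 48.17 pos [ 0.4586 -0.0573  0.1576] yaw -2.18 shift [-15.61  15.35  -1.16] turn -0.003 tilt [ 0.001 -1.     0.001] F [-0.2  0.  -0.1] w 0.649 j [-0.26  0.04 -0.47  1.06 -0.    1.34]
```

View pics/c15.png

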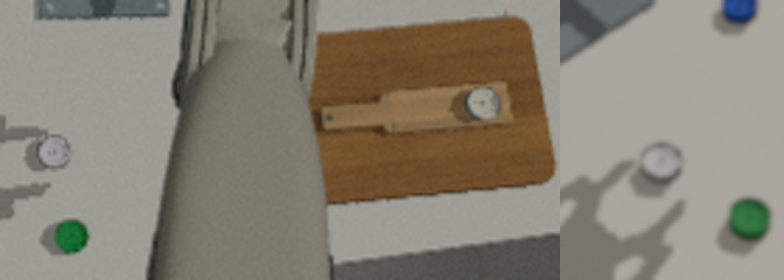

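The cream light stands on the blade at crop (483,102). The lilac one is fully visible now at about (0.457, 0.1015).

Call:
drive_tool --motion '[[[-3,0,-0.2,0],[-5,0,-0.2,0],[-4.5,0,-0.2,0],[-3.35,0,-0.2,0],[0,0,0,0]]]'

```text
clock: 48.8
ee_pos: [0.4571, 0.1017, 0.1574]
ee_rot: [-1.191, 1.237, -1.237]
contact_force: [0.5, -0.2, -0.7]
gripper_width: 0.646
```

Call:
drive_tool --motion '[[[0,4,0,0],[0,4,0,0],[0,2,0,0],[0,0,0,0],[0,0,0,0]]]'

```text
clock: 49.42
ee_pos: [0.4578, 0.1005, 0.0582]
ee_rot: [-1.189, 1.238, -1.24]
contact_force: [0.7, -0.4, -0.1]
gripper_width: 0.648
```

```bash
python3 -c "from h import *
S,_=look('side')
tea('side',S,326,257,'lilac')
to(.4567,.1015,.004,-2)"
```

```text
side lilac (325.5, 257.0) [10. 13.] [0.4574 0.1025]
t 49.48 pos [0.4581 0.1007 0.0585] yaw -2.31 shift [-0.07  5.45 -0.16] turn -0.005 tilt [-0.    -1.     0.002] F [ 0.5 -0.3  0.5] w 0.654 j [ 0.08  0.17 -0.57  0.83 -0.    1.69]
```

Call:
drive_tool --motion '[[[0,2.5,-0.1,0],[0,2,0,0],[0,0.8,0,0],[0,0.2,0,0],[0,0,0,0]]]'

```text
clock: 50.1
ee_pos: [0.4565, 0.1015, 0.0031]
ee_rot: [-1.189, 1.237, -1.238]
contact_force: [-0.2, -0.3, 0.5]
gripper_width: 0.646
```

Call:
drive_tool --motion '[[[0,0,0,0],[0,0,0,0],[0,0,0,0],[0,0,0,0],[0,0,0,0]]]' --jaw 255 --newtons 20

```text
clock: 50.72
ee_pos: [0.4564, 0.1015, 0.0032]
ee_rot: [-1.189, 1.237, -1.239]
contact_force: [-1.8, 0.3, 6.2]
gripper_width: 0.431
```

Call:
drive_tool --motion '[[[0,-0.5,0,0],[0,-1.5,0,0],[0,-3,0,0],[0,-3,0,0],[0,-1,0,0]]]'

```text
clock: 51.35
ee_pos: [0.4574, 0.1017, 0.0948]
ee_rot: [-1.187, 1.235, -1.24]
contact_force: [-0.0, -0.1, 0.4]
gripper_width: 0.428
```

```bash
python3 -c "from h import *
to(.4475,-.328,.095,-2.3)
T=cv2.imread('pics/top15.png'); tea('top',T,462,216,'cream'); print(ray('top',290+483/2.8-.5,180+102/2.8-.5,.044))"
```

```text
t 51.35 pos [0.4574 0.1017 0.0948] yaw -2.23 shift [ 4.297e+01 -4.000e-02  6.900e-01] turn 0.001 tilt [-0.001 -1.     0.005] F [-0.  -0.1  0.4] w 0.428 j [ 0.08  0.12 -0.54  0.91 -0.    1.69]
top cream (462.0, 218.5) [19. 24.] [ 0.44  -0.398]
[ 0.44455335 -0.39005397  0.044     ]
```

Call:
drive_tool --motion '[[[3,0,0.1,0],[5.5,0,0.1,0],[5.8,0,0.1,0],[5.8,0,0.1,0],[5.8,0,0.1,0]]]'

```text
clock: 51.98
ee_pos: [0.4498, -0.1591, 0.092]
ee_rot: [-1.19, 1.238, -1.237]
contact_force: [0.8, -0.6, -1.0]
gripper_width: 0.428
```

Call:
drive_tool --motion '[[[5.8,0,0.1,0],[5.5,0,0.1,0],[3.8,0,0,0],[1.9,0,0,0],[0,0,0,0]]]'

```text
clock: 52.6
ee_pos: [0.4456, -0.3277, 0.0919]
ee_rot: [-1.19, 1.24, -1.238]
contact_force: [-0.4, 0.4, -0.1]
gripper_width: 0.429
```

Call:
drive_tool --motion '[[[0,2.5,0,0],[0,2,0,0],[0,1,0,0],[0,0,0,0],[0,0,0,0]]]'

```text
clock: 53.22
ee_pos: [0.4465, -0.3274, 0.0381]
ee_rot: [-1.191, 1.236, -1.238]
contact_force: [-0.3, -0.1, -0.1]
gripper_width: 0.429
```

```bash
python3 -c "from h import *
to(.4475,-.328,.0302,-2.3)"
```

```text
t 53.23 pos [ 0.4465 -0.3274  0.0381] yaw -2.19 shift [0.06 0.79 0.1 ] turn 0.002 tilt [ 0.001 -1.     0.001] F [-0.3 -0.1 -0.1] w 0.429 j [-0.75  0.33 -0.41  0.84  0.    0.86]
```

Call:
drive_tool --motion '[[[0.05,0.4,0.1,0],[0,0.2,0,0],[0,0.15,0,0],[0,0.05,0,0],[0,0,0,0]]]'

```text
clock: 53.85
ee_pos: [0.447, -0.3282, 0.0307]
ee_rot: [-1.19, 1.238, -1.238]
contact_force: [-2.0, 2.3, 9.6]
gripper_width: 0.425
```

Call:
drive_tool --motion '[[[0,0,0,0],[0,0,0,0]]]'

```text
clock: 54.1
ee_pos: [0.447, -0.3282, 0.0307]
ee_rot: [-1.19, 1.238, -1.238]
contact_force: [-2.6, 1.7, 8.7]
gripper_width: 0.431
```

Contact. I'll release, withdraw and make the final check.

Call:
drive_tool --motion '[[[0,-0.1,0,0],[0,0,0,0],[0,0,0,0],[0,-0.5,0,0],[0,-2,0,0]]]' --jaw 90

```text
clock: 54.72
ee_pos: [0.4457, -0.327, 0.0544]
ee_rot: [-1.191, 1.241, -1.235]
contact_force: [0.2, 0.0, -0.0]
gripper_width: 0.647
```

Call:
drive_tool --motion '[[[0,-5,0,0],[0,-6,0,0],[-5,-3,0,0],[-6,0,0,0],[-6,0,0,0]]]'

```text
clock: 55.35
ee_pos: [0.4539, -0.157, 0.1965]
ee_rot: [-1.189, 1.237, -1.24]
contact_force: [0.9, 1.0, 0.1]
gripper_width: 0.644
```

Call:
drive_tool --motion '[[[-6,0,0,0],[-6,0,0,0],[-6,0,0,0],[-3,0,0,0],[0,0,0,0]]]'

```text
clock: 55.98
ee_pos: [0.4614, 0.0534, 0.1955]
ee_rot: [-1.192, 1.235, -1.235]
contact_force: [0.2, 0.2, -0.0]
gripper_width: 0.65
```

```bash
python3 -c "from h import *
T,d=look('top');S,e=look('side')
a=cv2.resize(T[120:280,190:500],(775,400),interpolation=2); b=cv2.resize(S[130:230,340:480],(280,200),interpolation=2); c=cv2.resize(S[250:350,170:310],(280,200),interpolation=2)
o=np.zeros((600,775,3),np.uint8); o[:400]=a; o[400:,:280]=b; o[400:,280:560]=c; cv2.imwrite('pics/c16.png',o)
W=cloud('top',d); m=(T.max(-1)<60)&(abs(W[...,0]-.66)<.07)&(abs(W[...,1]+.127)<.04)&(W[...,2]<.18);print('bar',m.sum(),np.median(W[m],0)); print(r.get_state()['contact_force'])"
```

```text
bar 167 [ 0.66025681 -0.12577857  0.1514107 ]
[ 0.00135526 -0.0821751   0.56342189]
```

View pics/c16.png

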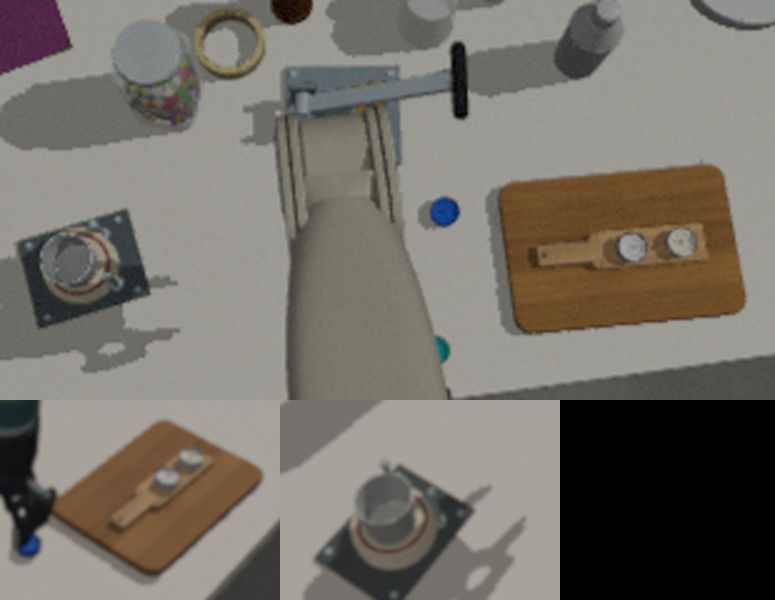

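The final view shows both lights upright on the blade at (632,247) and (682,242). The paddle lies along the middle of the board, the stack stands at (75,262) and the lever is up. Handing in.

```bash
python3 -c "from station import r; print(r.close_job())"
```

```text
the job is handed in; nothing more can be done
None
```

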